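# Mix the ink bottle, load it on the desk carousel and present it

### The arm

A 7-joint arm with a two-finger parallel gripper is mounted at the origin on the work surface. World frame = base frame: x ahead of the robot, y to its left, z up, the work surface at z = 0. Lengths are in m, angles in rad, forces in N, time in s.
With the tool pointing down it reaches from about 0.425 to 0.925 m from the base axis. Payload 6.8 kg.
Tool frame: the origin (TCP) lies midway between the tips of the shut fingers; the grasp point (between the pads) lies 19 mm behind it; z points along the fingers, y is the direction in which the jaws open and shut (so a half turn about z gives the same grasp; the last joint's range is limited). The gripper opens to 85 mm and grips with 20 to 120 N. Pads are 22 mm wide; open, the fingers measure 114 mm over their backs; the gripper's body (76 mm by 85 mm) begins 54 mm behind the grasp point. The pads swing forward as they close: fully open they stand 13 mm farther back than shut.
Start: joints at [1.194, 0.477, 0.022, 1.555, -0.011, 1.109, -0.083], TCP at [0.179, -0.651, 0.231] pointing down, gripper open.
Joint ranges: [-2.96, 2.96], [-0.34, 2.1], [-1.41, 1.46], [0.24, 2.44], [-1.37, 4.51], [0.17, 1.92], [-2.96, 2.96]. Speed limits (rad/s): [2.39, 2.39, 3.14, 3.14, 3.14, 3.14, 3.14].

### API

Orientations are given as a unit quaternion [w, x, y, z].
In Python, from station import * gives the robot as it stands. The module is installed in compiled form; this text tells all that it offers.
- The arm moves only by the tool jog_arm, never from a script. Its arguments are lists of equal length, an entry for each row: "dp": the shift along the tool's x, y, z in units of 25 mm (1.0 is 25 mm), a list of three; "angular": the turn, a rotation vector about the tool's x, y, z in units of 5 degrees (1.0 is 5 degrees), a list of three; "claw": the finger opening in mm, from 0 to 85.4. A call has exactly 5 rows; each row is the pose to reach, as a shift and turn from the pose commanded when the call began, along the tool's axes at that moment; what a row does not reach only later rows make up. A row lasts 1/10 s, in which the tool goes at most 50 mm and 8.59 degrees, less where a joint would pass 70% of its speed; a pose out of reach is approached as far as the arm can. A call with a gripper value outside its range is refused whole. The fingers move at their own pace and stop on an object; "grip_force" is the grip in N (left out, the last holds). Time passes only in rows, so rows that repeat a pose let the fingers close, or fill a call up. It gives the time, the measured TCP pose, the force and the opening at its end, in the units of the state.
- get_obs(): the state, without advancing time (a new reading comes with each control period).
- read_camera(name): name is "side" or "top"; returns a dict with "pixels" (480x640x3 uint8, blue, green, red), "camera_matrix" (3x3 intrinsics, pixels), "k1" (the pictures are not rectified: a ray, as slopes to the right and down, at radius r is drawn at 1 + k1 r^2 times it, then the intrinsics apply), "rvec" (rotation vector, rad) and "tvec" (3), from world to camera coordinates, as OpenCV has them. Camera axes: x right, y down, z forward; pixel columns grow to the right and rows downward; lengths in m; the calibration is good to about 2 mm. A picture is of the moment at which its call begins. There is no depth.
- hand_in(): hands the job in, once; it reports no verdict.
The state is a dict: "t": time; "q": joint angles; "joint_vel": joint speeds; "joint_torque": joint torques, N m; "eef_pos": TCP position; "tool_rot": TCP orientation; "contact_force": force on the tool from outside, world axes, zero at the start; "torque": the same for the moment, N m; "gripper_width": opening from 0.0 (shut) to 1.0 (fully open).
Only numpy, scipy, OpenCV 4.12 (cv2) and the standard library are available. Lean on these libraries where they do the work, as an engineer would, in place of code of your own. Each camera call takes 0.05 s, during which the arm holds its last target.

### The job

Take the stamp-ink bottle off its cork coaster and, holding it in the air, tip it right over so that its cap points well downwards, to mix the ink; then set it down upright (do not drop it in) in the empty cup of the desk carousel where the cup stands now, and let go of the bottle. Then turn the turntable by its knob until that bottle stands at the front, over the pointed tongue of the carousel's foot, and finish while still holding the knob so that the turntable stays still for the colleague who takes the bottle; leave the other things on the desk where they are.

Things in the scene. Friction and masses are not known exactly. Their poses are not given: they have to be found in the camera images.
- bottle_mid (a point): Centre of the closed white plastic ink bottle, half-way up (56 mm above its underside; z points along the bottle to its cap). Round, straight body 44 mm in diameter up to 82 mm, short shoulder, black cap 26 mm in diameter, 112 mm tall in all, about 150 g, balanced near this point. At the start it stands upright on a fixed cork coaster 90 mm across and 6 mm thick.
- cup (a point): Centre of the inner floor of the empty cup on the turntable, 28 mm above the desk; the bottle's underside rests here. The cup is an open metal ring-walled cup, inside diameter 54 mm, wall 4 mm thick, rim 18 mm above this floor, centred 85 mm from the turntable's axis. z is up. A clip jar, a tape roll and a staple box (all fixed to the turntable, tops at most 66 mm above the desk) fill the other three places, 90 degrees apart.
- front (a point): The point, fixed on the carousel's foot, where the cup's floor centre must come: 85 mm from the axis, 28 mm above the desk, directly over the line of the flat black pointed tongue that juts out of the foot to 164 mm from the axis (10 mm high). The turntable's rim is at 125 mm.
- knob (a point): Middle of the round black knob on top of the central post, on the turntable's vertical axis, about 176 mm above the desk. Knob 36 mm in diameter and 36 mm tall (from 158 to 194 mm above the desk); the post below it is 18 mm in diameter. The knob is rigid with the turntable. The bottle standing in the cup reaches 140 mm above the desk.
- turntable (a joint): Angle of the turntable in rad, counter-clockwise seen from above positive; 0 (or a full turn) when the empty cup is exactly at the front. It starts between 1.4 and 2.4. It turns either way without stops for more than a full turn, has light friction (about 0.12 N m) and stays where it is left.
- mouse: Black computer mouse, 105 x 60 x 26 mm, loose, origin under its centre. Leave alone.
- calculator: Grey desk calculator, 115 x 75 x 14 mm, loose, origin under its centre. Leave alone.
- stapler: Grey and black stapler, 130 x 34 x 50 mm, loose, origin under its centre. Leave alone.

How it is judged:
On the way, in this order (a step that is already met when the one before it is completed fails the run):
1. the bottle is held in the air with its cap pointing well downwards (tipped by more than 120 degrees) (angle between bottle_mid's own z axis and vertical above 2.1 rad and height (world z) of bottle_mid above 0.1 m and contact force between the fingers and bottle above 0.5 N), for 0.2 s.
2. the bottle is upright, down in the cup (within 8 mm of its floor) and still in the gripper, before the cup has been turned to the front (angle between bottle_mid's own z axis and vertical below 0.2 rad and horizontal distance between bottle_mid and cup below 0.02 m and z of bottle_mid in the frame of cup below 0.064 m and contact force between the fingers and bottle above 0.3 N and horizontal distance between cup and front above 0.06 m), for 0.1 s.
At the end, for the whole second after the job is handed in: The bottle stands upright on the floor of the cup, not touched by the gripper; the cup is at the front within 15 mm (about 10 degrees); the turntable is still and the fingers hold its knob with more than 2 N; mouse, calculator and stapler are within 30 mm of where they were (angle between bottle_mid's own z axis and vertical below 0.15 rad and horizontal distance between bottle_mid and cup below 0.012 m and z of bottle_mid in the frame of cup between 0.052 and 0.06 m and horizontal distance between cup and front below 0.015 m and velocity of joint turntable between -0.05 and 0.05 rad/s and contact force between the fingers and turntable above 2 N and contact force between the fingers and bottle below 0.1 N and distance between the grasp point and knob below 0.05 m and distance of each of mouse, calculator, stapler from where it was at the start of the episode below 0.03 m); the arm keeps its last pose, push and grip.
It fails at once if a bystander (mouse, calculator, stapler) is knocked away by more than 50 mm (distance of any of mouse, calculator, stapler from where it was at the start of the episode above 0.05 m).
It also fails if it takes over 67 s, if anything falls off the work surface, if the arm or the gripper's body presses on something with over 40 N, if the wrist force passes 120 N, or if a joint passes its speed limit or range.

## Working session

There is one attempt and no reset: what is moved stays moved. The work goes in short steps, Python scripts to look and compute and a tool call to move; the robot and the scene stay as the last step left them, time stands still between calls to the robot, and variables do not carry over. Pictures are saved under pics/ and viewed, and the job is handed in when it is done.

Besides the shell and the picture viewer there is one more tool, called after "Request:" as name(argument=value, ...), one argument or row to a line, values as JSON. jog_arm: Moves the arm, as the interface text tells. Its arguments: {"type":"object","properties":{"dp":{"type":"array","items":{"type":"array","items":{"type":"number"}}},"angular":{"type":"array","items":{"type":"array","items":{"type":"number"}}},"claw":{"type":"array","items":{"type":"number"}},"grip_force":{"type":"number"}},"required":["dp","angular","claw"]}

```bash
mkdir -p pics; cat > h.py <<'E'
from station import *
import numpy as np, cv2
from scipy.spatial.transform import Rotation as R
def snap(n,f):
    c=read_camera(n); cv2.imwrite('pics/'+f,c['pixels']); 
    np.savez('pics/'+f+'.npz',**{k:np.array(v) for k,v in c.items()}); return c
def ray(c,u,v):
    K=np.array(c['camera_matrix']);k1=float(c['k1'])
    p=cv2.undistortPoints(np.array([[[u,v]]],float),K,np.array([k1,0,0,0,0.]))[0,0]
    Rm=cv2.Rodrigues(np.array(c['rvec'],float))[0];t=np.array(c['tvec'],float).ravel()
    return -Rm.T@t, Rm.T@np.array([p[0],p[1],1])
def at(c,u,v,z):
    o,d=ray(c,u,v); return o+d*(z-o[2])/d[2]
def proj(c,P):
    return cv2.projectPoints(np.array(P,float).reshape(-1,3),np.array(c['rvec'],float),np.array(c['tvec'],float),np.array(c['camera_matrix']),np.array([float(c['k1']),0,0,0,0.]))[0][:,0]
def load(f): return dict(np.load('pics/'+f+'.npz'))
E
python3 - <<'E'
from h import *
print(get_obs())
for n in('side','top'):
    c=snap(n,n+'0.png');print(n,c['k1'],c['camera_matrix'],c['rvec'],c['tvec'],ray(c,320,240))
E
```

```text
{'t': 0.0, 'q': array([ 1.19384936,  0.47776833,  0.02232233,  1.55642975, -0.01153426,
        1.10930234, -0.08313113]), 'joint_vel': array([ 3.43629755e-05, -8.98550701e-04,  1.35828263e-03, -9.18287726e-05,
        7.57624592e-04, -3.71810858e-04, -9.86407217e-04]), 'joint_torque': array([-1.25334598e-03, -5.96444643e+01,  1.60711057e+00, -2.81201291e+01,
        1.24464871e-02,  9.40223923e-03, -1.81789483e-05]), 'eef_pos': array([ 0.17914581, -0.6501899 ,  0.23035584]), 'tool_rot': array([-8.74856057e-04,  9.90978978e-01,  1.34014449e-01, -1.65049923e-04]), 'contact_force': array([-0.22882921, -0.2811049 ,  0.48508345]), 'torque': array([-0.03759409, -0.01159787, -0.0446375 ]), 'gripper_width': 0.9969246934099567}
side -0.03380088248658547 [[470.9878165    0.         319.77049864]
 [  0.         470.9878165  237.57839312]
 [  0.           0.           1.        ]] [ 0.80926077 -2.6818826   0.96014137] [0.49449252 0.37000399 1.12307755] (array([0.19356823, 0.63268427, 1.09771168]), array([ 0.33554433, -0.53047024, -0.77848443]))
top -0.12641093803948095 [[562.29153392   0.         329.1596138 ]
 [  0.         562.29153392 253.0620374 ]
 [  0.           0.           1.        ]] [ 2.1163471  -2.15690107  0.1469787 ] [0.00160693 0.59725662 1.39725439] (array([ 0.38020674, -0.0271713 ,  1.4709665 ]), array([ 0.173683  ,  0.02791805, -0.98481468]))
```

View pics/side0.png

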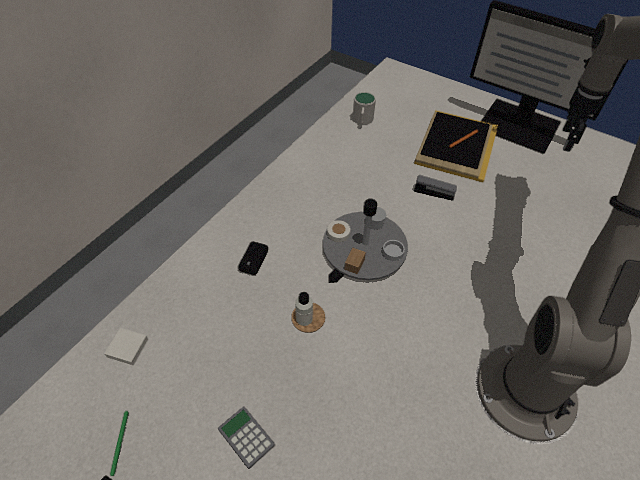

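View pics/top0.png

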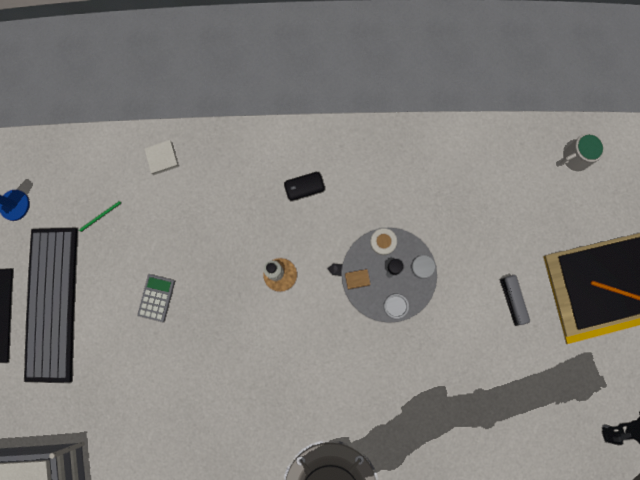

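```bash
python3 - <<'E'
import cv2
a=cv2.imread('pics/top0.png');b=cv2.imread('pics/side0.png')
cv2.imwrite('pics/c1.png',cv2.resize(a[210:340,240:450],None,fx=3.8,fy=3.8,interpolation=cv2.INTER_CUBIC))
cv2.imwrite('pics/c2.png',cv2.resize(b[190:340,270:420],None,fx=4,fy=4,interpolation=cv2.INTER_CUBIC))
E
```

```text
(no output)
```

View pics/c1.png

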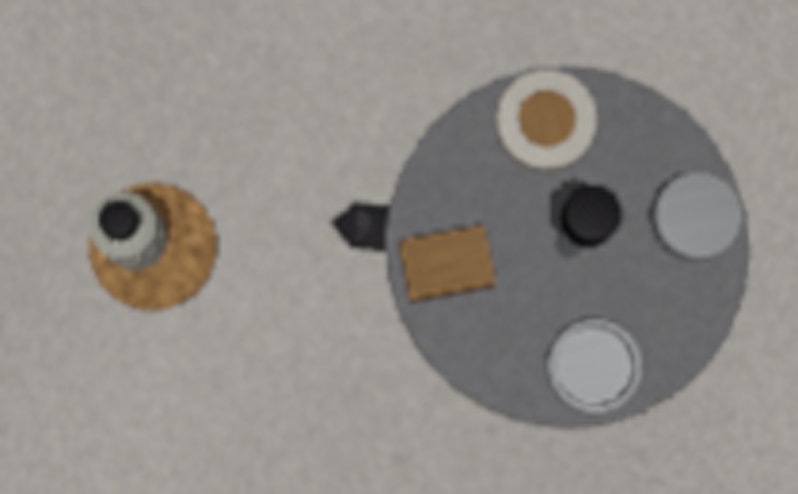

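View pics/c2.png

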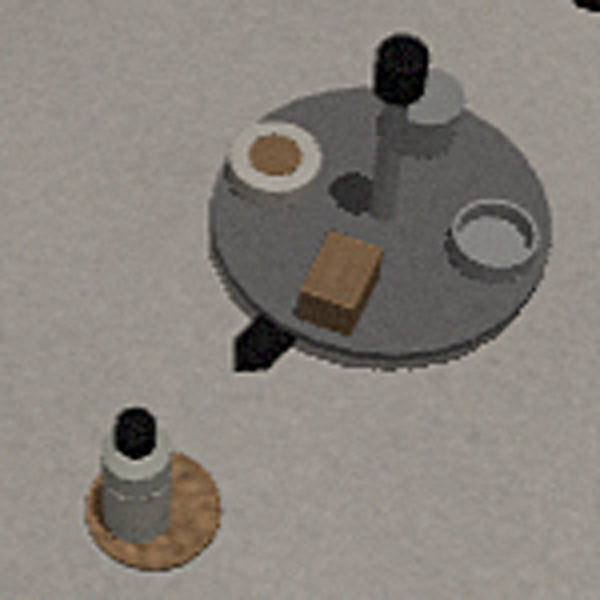

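```bash
python3 - <<'E'
from h import *
t=load('top0.png');s=load('side0.png')
T=lambda x,y,z:at(t,240+x/3.8,210+y/3.8,z).round(4)
S=lambda x,y,z:at(s,270+x/4,190+y/4,z).round(4)
print('knob',T(590,214,.19),T(592,212,.194),S(403,50,.194))
print('disc',T(568,247,.024),S(381,221,.024))
print('cup rim',T(595,365,.046),S(495,235,.046))
print('tip',T(333,223,.010),S(236,365,.005))
print('cap',T(119,219,.118),S(136,420,.118))
print('coaster',T(153,246,.006),S(154,511,.006))
for n,u,v in(('mouse',305,186),('calc',156,298),('stapler',515,300)): print(n,at(t,u,v,.015))
# scale px/m
E
```

```text
knob [ 0.5413 -0.1627  0.19  ] [ 0.542  -0.1636  0.194 ] [ 0.5417 -0.1643  0.194 ]
disc [ 0.5398 -0.1645  0.024 ] [ 0.5364 -0.156   0.024 ]
cup rim [ 0.458  -0.1779  0.046 ] [ 0.4558 -0.1741  0.046 ]
tip [ 0.5612 -0.0046  0.01  ] [ 0.5628 -0.0026  0.005 ]
cap [0.5531 0.1307 0.118 ] [0.5536 0.131  0.118 ]
coaster [0.5481 0.1202 0.006 ] [0.5452 0.125  0.006 ]
mouse [0.78448309 0.05202238 0.015     ]
calc [0.49122469 0.44888055 0.015     ]
stapler [ 0.46796869 -0.49265286  0.015     ]
```

Request:
jog_arm(
  dp=[
    [2,-1.2,-1],
    [4,-2.5,-2],
    [6,-4,-4],
    [8,-5,-4],
    [8,-5,-4],
  ],
  angular=[
    [0,0,0],
    [0,0,0],
    [0,0,0],
    [0,0,0],
    [0,0,0],
  ],
  claw=[85,85,85,85,85],
)

```text
t: 0.6
eef_pos: [0.3345, -0.4811, 0.3298]
tool_rot: [0.0, 0.991, 0.134, 0.0]
contact_force: [-0.0, -0.2, 0.1]
gripper_width: 0.993
```

```bash
cat >> h.py <<'E'
import json
def log():
    o=get_obs(); open('log.txt','a').write(json.dumps({k:np.array(v).tolist() for k,v in o.items()})+'\n'); 
    q=o['tool_rot'];M=R.from_quat([q[1],q[2],q[3],q[0]]).as_matrix()
    print('t',round(o['t'],2),'q',np.round(o['q'],3),'p',np.round(o['eef_pos'],4),'F',np.round(o['contact_force'],1),'w',round(o['gripper_width'],3));print(M.round(4).T.tolist()); return o,M
E
python3 -c "
from h import *;log()"
```

```text
t 0.6 q [ 0.905  0.256 -0.06   1.647  0.016  1.239 -0.461] p [ 0.3345 -0.4811  0.3298] F [-0.  -0.2  0.1] w 0.993
[[0.9643, 0.265, -0.0], [0.265, -0.9643, 0.0004], [0.0001, -0.0004, -1.0]]
```

Request:
jog_arm(
  dp=[
    [1,-1.5,-0.3],
    [2,-3,-0.6],
    [3,-4.5,-1],
    [4,-6,-1],
    [5,-7.5,-1],
  ],
  angular=[
    [-1,-0.3,0],
    [-2,-0.6,0],
    [-4,-1,0],
    [-5,-1.3,0],
    [-6,-1.6,0],
  ],
  claw=[85,85,85,85,85],
)

```text
t: 1.1
eef_pos: [0.4021, -0.2744, 0.3548]
tool_rot: [0.263, 0.956, 0.129, -0.033]
contact_force: [1.0, 0.2, -0.6]
gripper_width: 0.995
```

```bash
python3 -c "
from h import *;log()"
```

```text
t 1.1 q [ 0.477 -0.02  -0.355  2.011  0.581  1.143 -1.425] p [ 0.4021 -0.2744  0.3548] F [ 1.   0.2 -0.6] w 0.995
[[0.9646, 0.2293, -0.1299], [0.2635, -0.8289, 0.4934], [0.0055, -0.5102, -0.8601]]
```

```bash
sed -n 1,3p log.txt >/dev/null; cat > fit.py <<'E'
import numpy as np,json,itertools
from scipy.spatial.transform import Rotation as R
from scipy.optimize import least_squares
D=[json.loads(l) for l in open('log.txt')]
D.insert(0,{'q':[ 1.19384936,  0.47776833,  0.02232233,  1.55642975, -0.01153426,1.10930234, -0.08313113],'eef_pos':[ 0.17914581, -0.6501899 ,  0.23035584],'tool_rot':[-8.74856057e-04,  9.90978978e-01,  1.34014449e-01, -1.65049923e-04]})
Rz=lambda a:R.from_euler('z',a);Ry=lambda a:R.from_euler('y',a)
def ori(q,s,c,o):
    return Rz(c)*Rz(s[0]*q[0])*Ry(s[1]*q[1])*Rz(s[2]*q[2])*Ry(s[3]*q[3])*Rz(s[4]*q[4])*Ry(s[5]*q[5])*Rz(s[6]*q[6])*Rz(o)
def m(d): w,x,y,z=d['tool_rot'];return R.from_quat([x,y,z,w])
if __name__=='__main__':
  res=[]
  for s in itertools.product([1,-1],repeat=7):
    for c0 in (0,2,-2):
      f=lambda p:np.concatenate([(m(d).inv()*ori(d['q'],s,p[0],p[1])).as_rotvec() for d in D])
      r=least_squares(f,[c0,0.]);res.append((r.cost,s,r.x))
  res.sort(key=lambda a:a[0])
  for a in res[:8]:print(a)
E
python3 fit.py
```

```text
(np.float64(9.798655482880613e-17), (-1, -1, -1, -1, -1, -1, -1), array([ 3.14159266, -1.57079633]))
(np.float64(9.798655495644732e-17), (-1, -1, -1, -1, -1, -1, -1), array([-3.14159265, -1.57079633]))
(np.float64(9.798655521470794e-17), (-1, 1, -1, 1, -1, 1, -1), array([2.03729570e-09, 1.57079632e+00]))
(np.float64(9.798655590854343e-17), (-1, 1, -1, 1, -1, 1, -1), array([2.03795015e-09, 1.57079632e+00]))
(np.float64(9.798655756994828e-17), (-1, 1, -1, 1, -1, 1, -1), array([6.28318531, 1.57079632]))
(np.float64(7.808299428442077e-16), (-1, -1, -1, -1, -1, -1, -1), array([-3.14159258, -1.57079626]))
(np.float64(1.1797209462969588e-06), (1, 1, 1, 1, 1, 1, 1), array([-3.11990001,  1.05569055]))
(np.float64(1.179720946297436e-06), (1, -1, 1, -1, 1, -1, 1), array([ 0.02169264, -2.0859021 ]))
```

Request:
jog_arm(
  dp=[
    [1,-1,-1.2],
    [2,-2,-2.4],
    [3,-3,-3.6],
    [4,-4,-5],
    [5,-5,-6],
  ],
  angular=[
    [-1,-0.3,0],
    [-2,-0.6,0],
    [-4,-1,0],
    [-5,-1.3,0],
    [-6,-1.6,0],
  ],
  claw=[85,85,85,85,85],
)

```text
t: 1.6
eef_pos: [0.4897, -0.0644, 0.4065]
tool_rot: [0.508, 0.851, 0.116, -0.064]
contact_force: [2.2, -1.4, 0.2]
gripper_width: 0.995
```

```bash
python3 -c "
from h import *;log()"
cat > pos.py <<'E'
from fit import *
def mats(q):
    s=[-1,1,-1,1,-1,1,-1];ax='zyzyzyz';M=[np.eye(3)];A=R.identity()
    for i in range(7):
        A=A*R.from_euler(ax[i],s[i]*q[i]);M.append(A.as_matrix())
    return M
def fitpos(lam=1e-4):
    A=[];b=[]
    for d in D:
        A.append(np.hstack(mats(d['q'])));b.append(d['eef_pos'])
    A=np.vstack(A);b=np.hstack(b)
    # sparse-ish: iterative reweighted
    w=np.ones(24)
    for _ in range(200):
        W=np.diag(w); x=W@np.linalg.solve((A@W).T@(A@W)+lam**2*np.eye(24),(A@W).T@b); w=np.sqrt(np.abs(x)+1e-5)
    return x.reshape(8,3),np.abs(A@x-b).max()
if __name__=='__main__':
    x,e=fitpos();print(x.round(3),e)
E
python3 pos.py
```

```text
t 1.6 q [-1.000e-03  3.130e-01 -6.590e-01  1.850e+00  9.650e-01  1.851e+00
 -2.148e+00] p [ 0.4897 -0.0644  0.4065] F [ 2.2 -1.4  0.2] w 0.995
[[0.9649, 0.1324, -0.2268], [0.2624, -0.4567, 0.8501], [0.009, -0.8797, -0.4754]]
[[-0.     0.     0.143]
 [ 0.001 -0.016  0.143]
 [ 0.    -0.016  0.271]
 [ 0.    -0.015  0.271]
 [-0.    -0.015  0.236]
 [ 0.    -0.     0.236]
 [ 0.    -0.     0.163]
 [ 0.    -0.     0.163]] 1.0503779335202523e-07
```

```bash
cat > ik.py <<'E'
from pos import *
X,_=fitpos()
lo=np.array([-2.96,-0.34,-1.41,0.24,-1.37,0.17,-2.96]);hi=np.array([2.96,2.1,1.46,2.44,4.51,1.92,2.96])
def fk(q):
    M=mats(q); return sum(m@x for m,x in zip(M,X)),R.from_matrix(M[7])*Rz(np.pi/2)
def tool(zd,yd):
    z=np.array(zd,float);z/=np.linalg.norm(z);y=np.array(yd,float);y-=z*(y@z);y/=np.linalg.norm(y)
    return R.from_matrix(np.c_[np.cross(y,z),y,z])
def ik(p,r,q0,n=1,marg=.05,reg=.01,seed=0):
    rng=np.random.default_rng(seed);best=None
    q0=np.array(q0)
    for i in range(n):
        s=q0 if i==0 else rng.uniform(lo,hi)
        f=lambda q:np.r_[(fk(q)[0]-p)*10,(r.inv()*fk(q)[1]).as_rotvec()*3,reg*(q-q0)]
        o=least_squares(f,np.clip(s,lo+marg,hi-marg),bounds=(lo+marg-1e-6,hi-marg+1e-6),max_nfev=80)
        e=np.linalg.norm(o.fun[:6])
        if best is None or e+.01*np.linalg.norm(o.x-q0)<best[0]: best=(e+.01*np.linalg.norm(o.x-q0),e,o.x)
    return best[1],best[2]
def gp(g,r): # grasp point -> tcp (19mm ahead)
    return np.array(g)+r.apply([0,0,.019])
E
cat > plan.py <<'E'
from ik import *
q=D[-1]['q']
b=[.5533,.1308,.068]
c=[.457,-.177,.090]
for az in (-120,-90,-60,-30,0):
  for th in (70,80):
    a=np.radians(az);t=np.radians(th)
    z=[np.sin(t)*np.cos(a),np.sin(t)*np.sin(a),-np.cos(t)]
    for sg in (1,-1):
      y=np.array([-np.sin(a),np.cos(a),0])*sg
      r=tool(z,y);r2=tool(z,-y)
      o=[]
      e,q1=ik(gp(b,r),r,q,6);o.append(('grasp',e,q1))
      e,q2=ik(gp([.5,.0,.35],r),r,q1,3);o.append(('up',e,q2))
      e,q3=ik(gp([.5,.0,.35],r2),r2,q1,3);o.append(('inv',e,q3))
      e,q4=ik(gp(c,r),r,q2,3);o.append(('place',e,q4))
      print(az,th,sg,[(n,round(e,3)) for n,e,_ in o]); 
      if max(e for n,e,_ in o)<.03:
        for n,e,x in o: print('   ',n,x.round(2))
E
time python3 plan.py
```

```text
-120 70 1 [('grasp', np.float64(0.0)), ('up', np.float64(0.0)), ('inv', np.float64(1.257)), ('place', np.float64(0.0))]
-120 70 -1 [('grasp', np.float64(0.0)), ('up', np.float64(0.0)), ('inv', np.float64(0.0)), ('place', np.float64(0.0))]
    grasp [-0.57  1.1  -0.02  1.32  0.47  1.87  1.87]
    up [-0.79  0.65  0.5   1.63  0.5   1.87  2.29]
    inv [-1.18  1.14  1.41  1.65  0.05  1.62 -0.21]
    place [-0.55  0.96  0.44  1.88  0.54  1.29  2.09]
-120 80 1 [('grasp', np.float64(0.001)), ('up', np.float64(0.0)), ('inv', np.float64(1.231)), ('place', np.float64(0.0))]
-120 80 -1 [('grasp', np.float64(0.001)), ('up', np.float64(0.0)), ('inv', np.float64(0.0)), ('place', np.float64(0.0))]
    grasp [-0.85  1.26  0.48  1.28  0.24  1.87  2.17]
    up [-0.92  0.79  0.7   1.63  0.5   1.87  2.39]
    inv [-1.18  1.25  1.41  1.65  0.12  1.64 -0.19]
    place [-0.67  1.12  0.6   1.85  0.47  1.32  2.16]
-90 70 1 [('grasp', np.float64(0.0)), ('up', np.float64(0.0)), ('inv', np.float64(1.114)), ('place', np.float64(0.0))]
-90 70 -1 [('grasp', np.float64(0.0)), ('up', np.float64(0.0)), ('inv', np.fl
[... 1512 characters left out ...]
64(1.51)), ('place', np.float64(1.105))]
-30 80 -1 [('grasp', np.float64(0.0)), ('up', np.float64(0.347)), ('inv', np.float64(0.347)), ('place', np.float64(0.999))]
0 70 1 [('grasp', np.float64(0.371)), ('up', np.float64(0.627)), ('inv', np.float64(0.851)), ('place', np.float64(0.72))]
0 70 -1 [('grasp', np.float64(0.371)), ('up', np.float64(0.627)), ('inv', np.float64(0.627)), ('place', np.float64(0.719))]
0 80 1 [('grasp', np.float64(0.398)), ('up', np.float64(0.964)), ('inv', np.float64(1.308)), ('place', np.float64(0.596))]
0 80 -1 [('grasp', np.float64(0.277)), ('up', np.float64(1.308)), ('inv', np.float64(0.964)), ('place', np.float64(0.596))]
real	1m12.272s
user	1m12.217s
sys	0m0.077s
```

```bash
cat >> h.py <<'E'
def tool(zd,yd):
    z=np.array(zd,float);z/=np.linalg.norm(z);y=np.array(yd,float);y-=z*(y@z);y/=np.linalg.norm(y)
    return np.c_[np.cross(y,z),y,z]
def go(g,M1,tcp=False):
    o,M=log(); p=np.array(g,float)+(0 if tcp else M1@[0,0,.019])
    dp=M.T@(p-o['eef_pos'])/.025; a=R.from_matrix(M.T@M1).as_rotvec(degrees=True)/5
    print('dp',dp.round(2),'len mm',np.linalg.norm(dp)*25,'ang',a.round(2),'deg',np.linalg.norm(a)*5); return dp,a
def T(az,th,s=1):
    a,t=np.radians([az,th]);return tool([np.sin(t)*np.cos(a),np.sin(t)*np.sin(a),-np.cos(t)],[-s*np.sin(a),s*np.cos(a),0])
E
python3 - <<'E'
from h import *
go([.553,.22,.32],T(-90,65))
E
sed -i '$d' log.txt
cat > pl2.py <<'E'
from ik import *
q=D[-1]['q']
print(len(D),fitpos()[1])
def T(az,th,s=1):
    a,t=np.radians([az,th]);return tool([np.sin(t)*np.cos(a),np.sin(t)*np.sin(a),-np.cos(t)],[-s*np.sin(a),s*np.cos(a),0])
r=T(-90,65)
for n,g,rr in(('pre',[.553,.22,.32],r),('grasp',[.553,.131,.07],r),('up',[.553,.131,.3],r),('inv',[.553,.131,.3],T(-90,65,-1)),('place',[.457,-.177,.088],r)):
    s=np.array(q); 
    if n=='inv': s[6]+=3.1
    e,x=ik(gp(g,rr),rr,s,1); 
    if n!='inv': q=x
    print(n,e.round(4),x.round(2))
E
python3 pl2.py
```

```text
t 1.6 q [-1.000e-03  3.130e-01 -6.590e-01  1.850e+00  9.650e-01  1.851e+00
 -2.148e+00] p [ 0.4897 -0.0644  0.4065] F [ 2.2 -1.4  0.2] w 0.995
[[0.9649, 0.1324, -0.2268], [0.2624, -0.4567, 0.8501], [0.009, -0.8797, -0.4754]]
dp [ 4.72 -7.43 -7.58] len mm 290.4317990900726 ang [ -0.35  -0.65 -14.96] deg 74.86651947146794
4 1.0503779335202523e-07
pre 0.0002 [-0.88  0.69  0.1   1.46  0.68  1.87 -0.88]
grasp 0.0 [-0.79  0.95  0.08  1.65  0.7   1.48 -1.14]
up 0.0 [-0.8   0.63  0.11  1.63  0.73  1.74 -0.9 ]
inv 0.0 [-0.8   0.63  0.1   1.63  0.73  1.74  2.24]
place 0.0001 [-0.48  0.77  0.16  2.2   1.09  1.11 -1.34]
```

Request:
jog_arm(
  dp=[
    [0.6,-1,-1],
    [1.2,-2,-2],
    [2,-3,-3],
    [2.6,-4,-4],
    [3,-4.5,-4.5],
  ],
  angular=[
    [0,0,-1.5],
    [0,0,-3],
    [0,0,-4.5],
    [0,0,-6],
    [0,0,-7.5],
  ],
  claw=[85,85,85,85,85],
)

```text
t: 2.1
eef_pos: [0.5312, 0.0964, 0.345]
tool_rot: [0.458, 0.768, 0.387, -0.226]
contact_force: [0.8, 0.1, -0.5]
gripper_width: 0.993
```

```bash
python3 - <<'E'
from h import *
go([.553,.22,.30],T(-90,65))
E
python3 pos.py
```

```text
t 2.1 q [-0.447  0.524 -0.385  1.644  0.844  1.907 -1.617] p [0.5312 0.0964 0.345 ] F [ 0.8  0.1 -0.5] w 0.993
[[0.5978, 0.3884, -0.7013], [0.8016, -0.2811, 0.5277], [0.0078, -0.8776, -0.4794]]
dp [ 3.66 -1.62 -2.71] len mm 120.86964676149803 ang [-0.15 -0.73 -7.34] deg 36.906251551309694
[[ 0.    -0.     0.144]
 [ 0.    -0.015  0.144]
 [-0.    -0.015  0.271]
 [ 0.    -0.016  0.271]
 [-0.    -0.016  0.236]
 [ 0.    -0.     0.236]
 [ 0.    -0.     0.163]
 [ 0.     0.     0.163]] 1.1801338883898893e-07
```

Request:
jog_arm(
  dp=[
    [0.8,-0.4,-0.6],
    [1.6,-0.8,-1.2],
    [2.4,-1.2,-1.8],
    [3.2,-1.4,-2.4],
    [3.7,-1.6,-2.7],
  ],
  angular=[
    [0,-0.1,-1.5],
    [0,-0.2,-3],
    [0,-0.4,-4.5],
    [-0.1,-0.6,-6],
    [-0.15,-0.7,-7.35],
  ],
  claw=[85,85,85,85,85],
)

```text
t: 2.6
eef_pos: [0.5549, 0.2014, 0.2919]
tool_rot: [0.38, 0.597, 0.596, -0.379]
contact_force: [-0.9, 0.2, 0.2]
gripper_width: 0.996
```

```bash
python3 - <<'E'
from h import *
M=T(-90,65)
g=np.array([.5533,.1308,.070])
go(g-M@[0,0,.09],M)
E
```

```text
t 2.6 q [-0.759  0.712 -0.088  1.458  0.742  1.91  -0.966] p [0.5549 0.2014 0.2919] F [-0.9  0.2  0.2] w 0.996
[[0.0011, 0.4238, -0.9058], [1.0, -0.0004, 0.001], [0.0, -0.9058, -0.4238]]
dp [ 6.85 -0.07  3.48] len mm 191.96480621640237 ang [ 0.   -0.01 -0.01] deg 0.09700363293566133
```

Request:
jog_arm(
  dp=[
    [1.4,0,0.7],
    [2.8,0,1.4],
    [4.3,0,2.1],
    [5.7,-0.05,2.8],
    [6.85,-0.07,3.48],
  ],
  angular=[
    [0,0,0],
    [0,0,0],
    [0,0,0],
    [0,0,0],
    [0,0,0],
  ],
  claw=[85,85,85,85,85],
)

```text
t: 3.1
eef_pos: [0.5538, 0.1931, 0.0988]
tool_rot: [0.38, 0.599, 0.594, -0.379]
contact_force: [0.2, 0.7, -1.0]
gripper_width: 0.993
```

```bash
python3 - <<'E'
from h import *
M=T(-90,65)
g=np.array([.5533,.1308,.070])
go(g,M)
snap('side','s1.png');snap('top','t1.png')
t=cv2.imread('pics/t1.png')[180:340,200:400];s=cv2.imread('pics/s1.png')[230:390,200:400]
cv2.imwrite('pics/m1.png',np.hstack([cv2.resize(i,None,fx=2,fy=2,interpolation=cv2.INTER_CUBIC) for i in(t,s)]))
E
```

```text
t 3.1 q [-0.745  0.946 -0.097  1.51   0.727  1.696 -1.165] p [0.5538 0.1931 0.0988] F [ 0.2  0.7 -1. ] w 0.993
[[0.0065, 0.4243, -0.9055], [1.0, -0.0046, 0.0051], [-0.002, -0.9055, -0.4243]]
dp [-0.01 -0.01  3.51] len mm 87.63173847693227 ang [-0.02 -0.02 -0.07] deg 0.40620016164468303
```

View pics/m1.png

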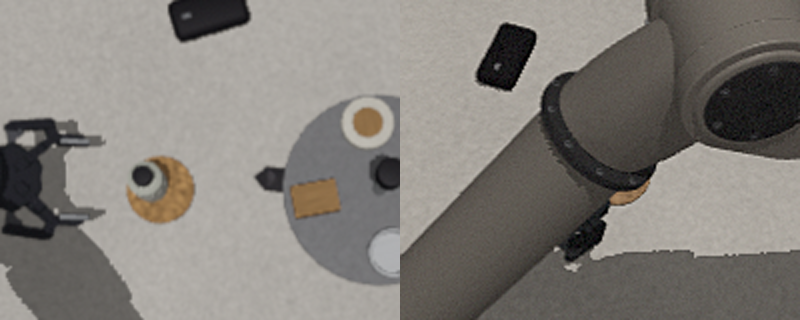

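Request:
jog_arm(
  dp=[
    [0,0,1],
    [0,0,2],
    [0,0,3],
    [0,0,3.5],
    [0,0,3.5],
  ],
  angular=[
    [0,0,0],
    [0,0,0],
    [0,0,0],
    [0,0,0],
    [0,0,0],
  ],
  claw=[85,85,85,85,85],
)

```text
t: 3.7
eef_pos: [0.5547, 0.1122, 0.0654]
tool_rot: [0.38, 0.6, 0.593, -0.379]
contact_force: [0.6, 0.3, 0.5]
gripper_width: 0.996
```

Request:
jog_arm(
  dp=[
    [0,0,0],
    [0,0,0],
    [0,0,0],
    [0,0,0],
    [0,0,0],
  ],
  angular=[
    [0,0,0],
    [0,0,0],
    [0,0,0],
    [0,0,0],
    [0,0,0],
  ],
  claw=[40,35,35,35,35],
  grip_force=60,
)

```text
t: 4.2
eef_pos: [0.5547, 0.1149, 0.0647]
tool_rot: [0.381, 0.6, 0.594, -0.378]
contact_force: [0.3, 3.1, 4.7]
gripper_width: 0.496
```

```bash
python3 - <<'E'
from h import *
M=T(-90,65)
g=np.array([.5533,.1308,.070])
go([.553,.131,.30],M)
E
```

```text
t 4.2 q [-0.675  0.943 -0.076  1.639  0.782  1.564 -1.206] p [0.5547 0.1149 0.0647] F [0.3 3.1 4.7] w 0.496
[[0.0088, 0.4253, -0.905], [1.0, -0.0044, 0.0077], [-0.0007, -0.905, -0.4253]]
dp [-8.25  0.   -3.83] len mm 227.27106776140155 ang [-0.01 -0.03 -0.1 ] deg 0.5351653141127687
```

Request:
jog_arm(
  dp=[
    [-1,0,-0.5],
    [-2.5,0,-1.2],
    [-4.5,0,-2],
    [-6.3,0,-3],
    [-8.2,0,-3.8],
  ],
  angular=[
    [0,0,0],
    [0,0,0],
    [0,0,0],
    [0,0,0],
    [0,0,0],
  ],
  claw=[35,35,35,35,35],
)

```text
t: 4.7
eef_pos: [0.5524, 0.1134, 0.2847]
tool_rot: [0.38, 0.599, 0.594, -0.378]
contact_force: [0.4, 0.7, -1.9]
gripper_width: 0.5
```

Request:
jog_arm(
  dp=[
    [0,0,0],
    [0,0,0],
    [0,0,0],
    [0,0,0],
    [0,0,0],
  ],
  angular=[
    [0,0,1.2],
    [0,0,2.6],
    [0,0,4.2],
    [0,0,5.8],
    [0,0,7.4],
  ],
  claw=[35,35,35,35,35],
)

```text
t: 5.2
eef_pos: [0.5526, 0.1131, 0.2829]
tool_rot: [0.481, 0.758, 0.371, -0.237]
contact_force: [0.7, 0.4, -0.9]
gripper_width: 0.503
```

```bash
python3 - <<'E'
from h import *
log()
snap('side','s2.png');snap('top','t2.png')
t=cv2.imread('pics/t2.png')[140:340,180:380];s=cv2.imread('pics/s2.png')[180:380,200:400]
cv2.imwrite('pics/m2.png',np.hstack([cv2.resize(i,None,fx=2,fy=2,interpolation=cv2.INTER_CUBIC) for i in(t,s)]))
E
```

```text
t 5.2 q [-0.755  0.635  0.04   1.63   0.745  1.751 -1.592] p [0.5526 0.1131 0.2829] F [ 0.7  0.4 -0.9] w 0.503
[[0.6124, 0.3349, -0.7161], [0.7905, -0.262, 0.5536], [-0.0022, -0.9051, -0.4252]]
```

View pics/m2.png

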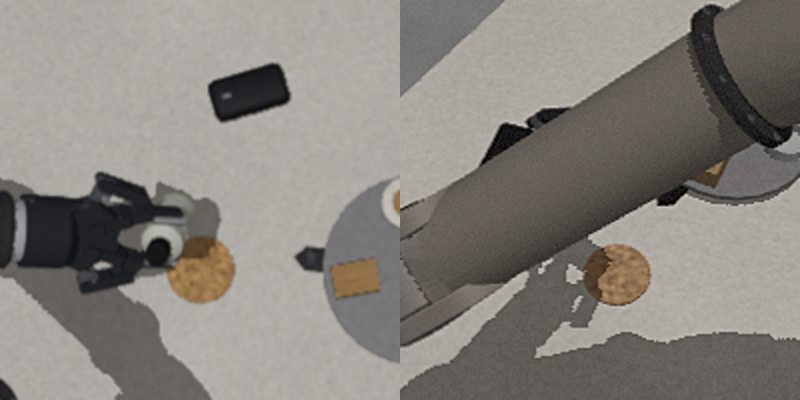

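Request:
jog_arm(
  dp=[
    [0,0,0],
    [0,0,0],
    [0,0,0],
    [0,0,0],
    [0,0,0],
  ],
  angular=[
    [0,0,-1.5],
    [0,0,-3],
    [0,0,-4.6],
    [0,0,-6.3],
    [0,0,-8],
  ],
  claw=[35,35,35,35,35],
)

```text
t: 5.8
eef_pos: [0.5527, 0.113, 0.2831]
tool_rot: [0.368, 0.581, 0.613, -0.39]
contact_force: [0.7, 0.5, -1.9]
gripper_width: 0.493
```

Request:
jog_arm(
  dp=[
    [0,0,0],
    [0,0,0],
    [0,0,0],
    [0,0,0],
    [0,0,0],
  ],
  angular=[
    [0,0,-1.6],
    [0,0,-3.2],
    [0,0,-4.8],
    [0,0,-6.4],
    [0,0,-8],
  ],
  claw=[35,35,35,35,35],
)

```text
t: 6.3
eef_pos: [0.5528, 0.1129, 0.2831]
tool_rot: [0.213, 0.336, 0.774, -0.492]
contact_force: [0.4, 0.9, -2.0]
gripper_width: 0.499
```

Request:
jog_arm(
  dp=[
    [0,0,0],
    [0,0,0],
    [0,0,0],
    [0,0,0],
    [0,0,0],
  ],
  angular=[
    [0,0,-1.6],
    [0,0,-3.2],
    [0,0,-4.8],
    [0,0,-6.4],
    [0,0,-8],
  ],
  claw=[35,35,35,35,35],
)

```text
t: 6.8
eef_pos: [0.5528, 0.1129, 0.2831]
tool_rot: [0.031, 0.051, 0.842, -0.535]
contact_force: [0.5, 0.2, -0.9]
gripper_width: 0.496
```

Request:
jog_arm(
  dp=[
    [0,0,0],
    [0,0,0],
    [0,0,0],
    [0,0,0],
    [0,0,0],
  ],
  angular=[
    [0,0,-1.6],
    [0,0,-3.2],
    [0,0,-4.8],
    [0,0,-6.4],
    [0,0,-8],
  ],
  claw=[35,35,35,35,35],
)

```text
t: 7.3
eef_pos: [0.5528, 0.1129, 0.2831]
tool_rot: [-0.154, -0.24, 0.809, -0.514]
contact_force: [0.4, -0.4, -1.7]
gripper_width: 0.495
```

```bash
python3 - <<'E'
from h import *
go([.553,.131,.30],T(-90,65,-1))
E
```

```text
t 7.3 q [-0.507  0.657 -0.321  1.61   0.862  1.887  1.109] p [0.5528 0.1129 0.2831] F [ 0.4 -0.4 -1.7] w 0.495
[[-0.8376, -0.2304, 0.4953], [-0.5463, 0.3569, -0.7578], [-0.0022, -0.9053, -0.4248]]
dp [ 0.16 -0.26 -0.18] len mm 8.926364441574556 ang [ 4.000e-02  1.000e-02 -1.138e+01] deg 56.889806213108535
```

Request:
jog_arm(
  dp=[
    [0,0,0],
    [0,0,0],
    [0,0,0],
    [0,0,0],
    [0,0,0],
  ],
  angular=[
    [0,0,-1.6],
    [0,0,-3.2],
    [0,0,-4.8],
    [0,0,-6.4],
    [0,0,-8],
  ],
  claw=[35,35,35,35,35],
)

```text
t: 7.8
eef_pos: [0.5528, 0.1129, 0.2831]
tool_rot: [-0.32, -0.502, 0.678, -0.43]
contact_force: [0.4, 1.2, -0.7]
gripper_width: 0.497
```

Request:
jog_arm(
  dp=[
    [0,0,0],
    [0,0,0],
    [0,0,0],
    [0,0,0],
    [0,0,0],
  ],
  angular=[
    [0,0,-1.5],
    [0,0,-3],
    [0,0,-3.4],
    [0,0,-3.4],
    [0,0,-3.4],
  ],
  claw=[35,35,35,35,35],
)

```text
t: 8.3
eef_pos: [0.5529, 0.1129, 0.2832]
tool_rot: [-0.378, -0.594, 0.599, -0.38]
contact_force: [-0.0, -0.1, -2.2]
gripper_width: 0.499
```

```bash
python3 - <<'E'
from h import *
go([.553,.131,.30],T(-90,65,-1))
snap('side','s3.png');snap('top','t3.png')
t=cv2.imread('pics/t3.png')[180:300,200:320];s=cv2.imread('pics/s3.png')[180:380,200:400]
cv2.imwrite('pics/m3.png',np.hstack([cv2.resize(i,(400,400),interpolation=cv2.INTER_CUBIC) for i in(t,s)]))
E
```

```text
t 8.3 q [-0.487  0.661 -0.352  1.608  0.872  1.9    2.086] p [0.5529 0.1129 0.2832] F [-0.  -0.1 -2.2] w 0.499
[[-0.0074, -0.4247, 0.9053], [-1.0, 0.005, -0.0058], [-0.0021, -0.9053, -0.4247]]
dp [ 0.3  -0.01 -0.18] len mm 8.773131123184784 ang [ 0.02  0.03 -0.08] deg 0.45988095656398986
```

View pics/m3.png

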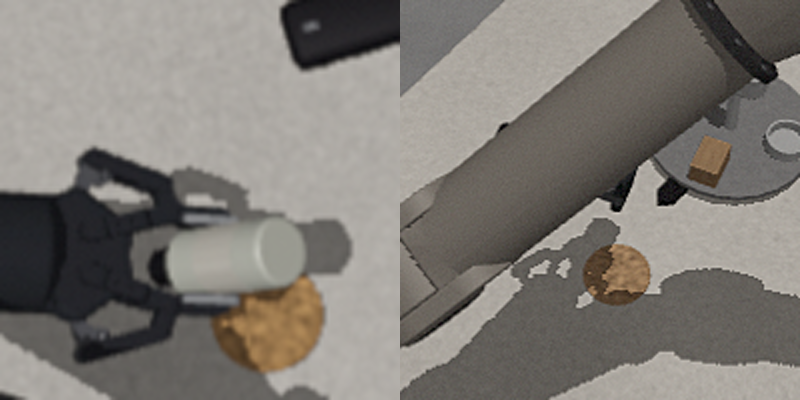

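```bash
python3 - <<'E'
from h import *
t=load('t3.png');
d=np.array([.007,.769,-.638]);g=np.array([.5529,.1129,.2832])-.019*np.array([-.002,-.905,-.425])
for k in (60,):
  print(proj(t,g-d*.060),proj(t,g+d*.052),'meas',200+275*.3,180+255*.3,200+155*.3,180+268*.3)
for dt in(-15,-8,8,15):
  r=R.from_rotvec(np.radians(dt)*np.array([1,0,0])).apply(d);print(dt,proj(t,g-r*.06),proj(t,g+r*.052), np.degrees(np.arccos(r[2])))
E
```

```text
[[281.94915468 254.66391348]] [[245.94184974 259.89807239]] meas 282.5 256.5 246.5 260.4
-15 [[275.8266887  254.00658488]] [[251.09438968 260.38890656]] 144.61629615947786
-8 [[278.84648092 254.28427865]] [[248.58624287 260.18374751]] 137.6305814672525
8 [[284.62172612 255.10118385]] [[243.58200536 259.56207145]] 121.65255329207251
15 [[286.56829895 255.52308747]] [[241.78716166 259.23101238]] 114.659755246481
```

Request:
jog_arm(
  dp=[
    [0,0,0],
    [0,0,0],
    [0,0,0],
    [0,0,0],
    [0,0,0],
  ],
  angular=[
    [0,0,1.5],
    [0,0,3],
    [0,0,4.6],
    [0,0,6.3],
    [0,0,8],
  ],
  claw=[35,35,35,35,35],
)

```text
t: 8.9
eef_pos: [0.5528, 0.1131, 0.2834]
tool_rot: [-0.224, -0.351, 0.768, -0.487]
contact_force: [0.2, -0.1, -1.8]
gripper_width: 0.499
```

Request:
jog_arm(
  dp=[
    [0,0,0],
    [0,0,0],
    [0,0,0],
    [0,0,0],
    [0,0,0],
  ],
  angular=[
    [0,0,1.6],
    [0,0,3.2],
    [0,0,4.8],
    [0,0,6.4],
    [0,0,8],
  ],
  claw=[35,35,35,35,35],
)

```text
t: 9.4
eef_pos: [0.5528, 0.1131, 0.2834]
tool_rot: [-0.044, -0.067, 0.841, -0.534]
contact_force: [-1.0, 0.3, -1.4]
gripper_width: 0.496
```

Request:
jog_arm(
  dp=[
    [0,0,0],
    [0,0,0],
    [0,0,0],
    [0,0,0],
    [0,0,0],
  ],
  angular=[
    [0,0,1.6],
    [0,0,3.2],
    [0,0,4.8],
    [0,0,6.4],
    [0,0,8],
  ],
  claw=[35,35,35,35,35],
)

```text
t: 9.9
eef_pos: [0.5528, 0.1132, 0.2834]
tool_rot: [0.142, 0.225, 0.814, -0.517]
contact_force: [0.1, 0.3, -1.0]
gripper_width: 0.499
```

Request:
jog_arm(
  dp=[
    [0,0,0],
    [0,0,0],
    [0,0,0],
    [0,0,0],
    [0,0,0],
  ],
  angular=[
    [0,0,1.6],
    [0,0,3.2],
    [0,0,4.8],
    [0,0,6.4],
    [0,0,8],
  ],
  claw=[35,35,35,35,35],
)

```text
t: 10.4
eef_pos: [0.5528, 0.1132, 0.2834]
tool_rot: [0.31, 0.489, 0.688, -0.438]
contact_force: [-0.5, 0.0, -2.4]
gripper_width: 0.498
```

Request:
jog_arm(
  dp=[
    [0,0,0],
    [0,0,0],
    [0,0,0],
    [0,0,0],
    [0,0,0],
  ],
  angular=[
    [0,0,1.5],
    [0,0,3],
    [0,0,4],
    [0,0,4],
    [0,0,4],
  ],
  claw=[35,35,35,35,35],
)

```text
t: 10.9
eef_pos: [0.5528, 0.1132, 0.2834]
tool_rot: [0.38, 0.599, 0.595, -0.379]
contact_force: [-0.7, -0.1, -1.1]
gripper_width: 0.494
```

```bash
python3 - <<'E'
from h import *
go([.457,-.177,.24],T(-90,65))
E
cat > pl3.py <<'E'
from ik import *
from pl2 import T
E
python3 - <<'E'
import sys;sys.path.insert(0,'.')
import os;os.chdir('.')
from ik import *
q=D[-1]['q'];print(np.round(q,2))
def T(az,th,s=1):
    a,t=np.radians([az,th]);return tool([np.sin(t)*np.cos(a),np.sin(t)*np.sin(a),-np.cos(t)],[-s*np.sin(a),s*np.cos(a),0])
r=T(-90,65)
for g in ([.505,-.02,.27],[.457,-.177,.24],[.457,-.177,.088]):
    e,x=ik(gp(g,r),r,q);q=x;print(e.round(4),x.round(2))
E
```

```text
t 10.9 q [-0.844  0.64   0.171  1.637  0.703  1.705 -0.895] p [0.5528 0.1132 0.2834] F [-0.7 -0.1 -1.1] w 0.494
[[0.0057, 0.4248, -0.9053], [1.0, -0.0039, 0.0045], [-0.0016, -0.9053, -0.4248]]
dp [-3.38 -3.79 12.01] len mm 326.12543227238854 ang [-0.02 -0.03 -0.07] deg 0.3681785114709074
[-0.84  0.64  0.17  1.64  0.7   1.71 -0.9 ]
0.0 [-0.74  0.51  0.21  1.95  0.81  1.49 -0.95]
0.0 [-0.59  0.45  0.28  2.2   1.    1.25 -1.02]
0.0 [-0.55  0.78  0.24  2.2   1.06  1.06 -1.32]
```

Request:
jog_arm(
  dp=[
    [-0.3,-0.4,1],
    [-0.6,-0.8,2.4],
    [-1,-1.2,3.8],
    [-1.4,-1.6,5.2],
    [-1.8,-2,6.5],
  ],
  angular=[
    [0,0,0],
    [0,0,0],
    [0,0,0],
    [0,0,0],
    [0,0,0],
  ],
  claw=[35,35,35,35,35],
)

```text
t: 11.4
eef_pos: [0.5016, -0.0545, 0.2546]
tool_rot: [0.38, 0.599, 0.595, -0.379]
contact_force: [1.6, -0.1, -1.4]
gripper_width: 0.5
```

Request:
jog_arm(
  dp=[
    [-0.4,-0.5,1.4],
    [-0.8,-1,2.8],
    [-1.2,-1.4,4.2],
    [-1.5,-1.7,5.2],
    [-1.6,-1.8,5.5],
  ],
  angular=[
    [0,0,0],
    [0,0,0],
    [0,0,0],
    [0,0,0],
    [0,0,0],
  ],
  claw=[35,35,35,35,35],
)

```text
t: 11.9
eef_pos: [0.4543, -0.1972, 0.2326]
tool_rot: [0.379, 0.6, 0.593, -0.38]
contact_force: [0.1, -0.3, -2.0]
gripper_width: 0.495
```

```bash
python3 - <<'E'
from h import *
go([.457,-.177,.12],T(-90,65))
snap('side','s4.png');snap('top','t4.png')
t=cv2.imread('pics/t4.png')[210:350,310:450];s=cv2.imread('pics/s4.png')[150:330,270:450]
cv2.imwrite('pics/m4.png',np.hstack([cv2.resize(i,(400,400),interpolation=cv2.INTER_CUBIC) for i in(t,s)]))
E
```

```text
t 11.9 q [-0.59   0.445  0.294  2.203  0.999  1.248 -1.023] p [ 0.4543 -0.1972  0.2326] F [ 0.1 -0.3 -2. ] w 0.495
[[0.0074, 0.4236, -0.9058], [1.0, -0.0089, 0.004], [-0.0064, -0.9058, -0.4236]]
dp [4.42 0.09 1.94] len mm 120.64909210638628 ang [-0.07 -0.01 -0.08] deg 0.5634797401031242
```

View pics/m4.png

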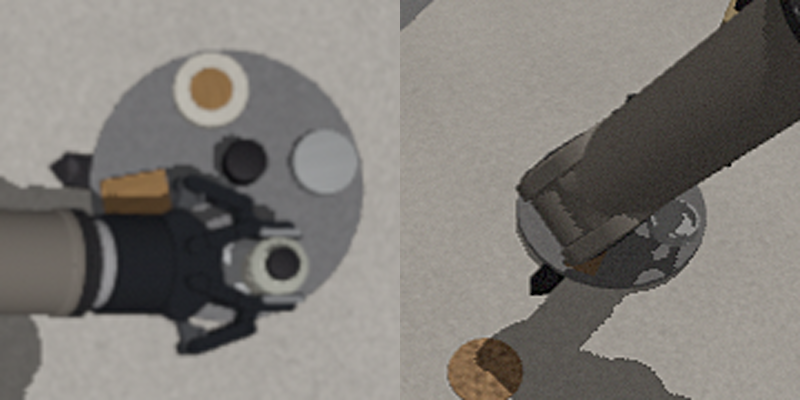

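```bash
python3 - <<'E'
from h import *
t=load('t4.png'); o,M=log(); g=o['eef_pos']-M@[0,0,.019]; print('g',g)
print('cap', at(t,310+285*.35,210+264*.35,g[2]+.045))
im=cv2.imread('pics/t4.png')
cv2.imwrite('pics/c4.png',cv2.resize(im[270:330,380:440],None,fx=10,fy=10,interpolation=cv2.INTER_CUBIC))
print(proj(t,[.457,-.177,.046]))
E
```

```text
t 12.0 q [-0.591  0.446  0.292  2.2    0.998  1.249 -1.023] p [ 0.456  -0.195   0.2325] F [ 0.9  0.4 -2.3] w 0.498
[[0.008, 0.4246, -0.9054], [1.0, -0.0067, 0.0057], [-0.0036, -0.9054, -0.4246]]
g [ 0.45602092 -0.17781087  0.24055414]
cap [ 0.45201696 -0.18062378  0.28555414]
[[396.24083671 306.46211576]]
```

View pics/c4.png

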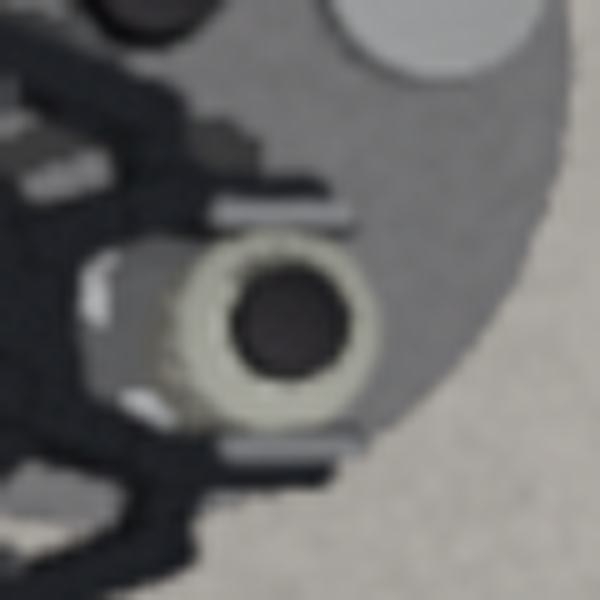

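```bash
python3 - <<'E'
from h import *
t=load('t4.png')
print(at(t,380+29.1-.5,270+32.2-.5,.2857),at(t,380+27.8-.5,270+33.2-.5,.2557))
t0=load('top0.png'); print(at(t0,240+119/3.8-.4,210+219/3.8-.4,.118),at(t0,240+595/3.8-.4,210+365/3.8-.4,.046),at(t0,240+590/3.8-.4,210+214/3.8-.4,.19))
a=cv2.imread('pics/top0.png')
cv2.imwrite('pics/c5.png',np.hstack([cv2.resize(a[280:330,370:420],None,fx=8,fy=8,interpolation=cv2.INTER_CUBIC),cv2.resize(cv2.imread('pics/side0.png')[230:270,375:415],(400,400),interpolation=cv2.INTER_CUBIC)]))
E
```

```text
[ 0.45353622 -0.17822762  0.2857    ] [ 0.45329425 -0.17915718  0.2557    ]
[0.5540883 0.1316412 0.118    ] [ 0.45904948 -0.17691048  0.046     ] [ 0.54224206 -0.16185001  0.19      ]
```

View pics/c5.png

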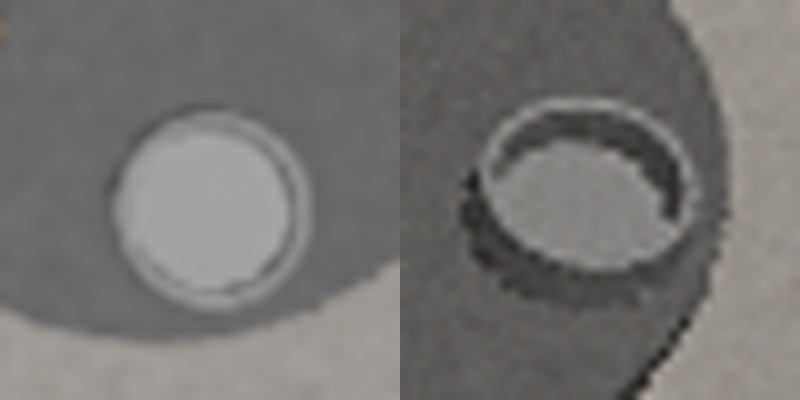

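```bash
python3 - <<'E'
from h import *
s=load('side0.png');print(at(s,393.25,248.0,.046))
t=load('t4.png')
# pad mid via grasp pt projection
g=[.456,-.1778,.2405];print(proj(t,g)-[380,270])
M=T(-90,65)
go([.457+.003,-.1765,.12],M)
E
```

```text
[ 0.4582697  -0.17567166  0.046     ]
[[25.78659231 31.91386174]]
t 12.0 q [-0.591  0.446  0.292  2.2    0.998  1.249 -1.023] p [ 0.456  -0.195   0.2325] F [ 0.9  0.4 -2.3] w 0.498
[[0.008, 0.4246, -0.9054], [1.0, -0.0067, 0.0057], [-0.0036, -0.9054, -0.4246]]
dp [4.39 0.13 2.  ] len mm 120.59114637539943 ang [-0.04 -0.03 -0.09] deg 0.5196340696683811
```

Request:
jog_arm(
  dp=[
    [0.8,0.05,0.4],
    [1.8,0.1,0.8],
    [2.9,0.15,1.3],
    [3.9,0.15,1.8],
    [4.4,0.15,2],
  ],
  angular=[
    [0,0,0],
    [0,0,0],
    [0,0,0],
    [0,0,0],
    [0,0,0],
  ],
  claw=[35,35,35,35,35],
)

```text
t: 12.5
eef_pos: [0.4626, -0.1904, 0.109]
tool_rot: [0.38, 0.598, 0.596, -0.378]
contact_force: [-0.1, -0.1, -1.4]
gripper_width: 0.499
```

```bash
python3 - <<'E'
from h import *
M=T(-90,65)
go([.460,-.176,.0955],M)
t=snap('top','t5.png')
cv2.imwrite('pics/c6.png',cv2.resize(cv2.imread('pics/t5.png')[270:330,370:430],None,fx=10,fy=10,interpolation=cv2.INTER_CUBIC))
E
```

```text
t 12.5 q [-0.567  0.718  0.259  2.198  1.035  1.084 -1.251] p [ 0.4626 -0.1904  0.109 ] F [-0.1 -0.1 -1.4] w 0.499
[[0.0051, 0.4261, -0.9047], [1.0, -0.0014, 0.005], [0.0009, -0.9047, -0.4261]]
dp [ 0.73 -0.11  0.47] len mm 21.872184658425443 ang [ 0.01 -0.04 -0.06] deg 0.3706660492836847
```

View pics/c6.png

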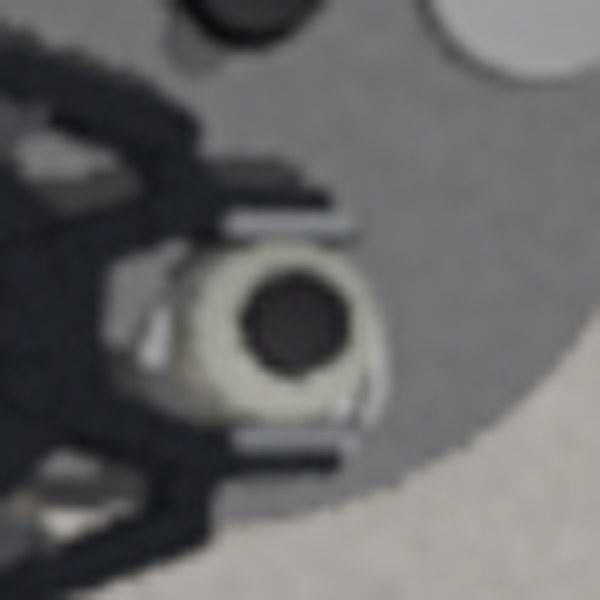

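```bash
python3 - <<'E'
from h import *
t=load('t5.png');o,M=log();g=o['eef_pos']-M@[0,0,.019];print(g)
print(at(t,399.1,301.8,g[2]+.045), at(t,370+29.3-.5,270+33.2-.5,g[2]+.015), M.T@[-.003,.0,0])
E
```

```text
t 12.55 q [-0.567  0.72   0.259  2.198  1.035  1.083 -1.251] p [ 0.4624 -0.1901  0.108 ] F [-0.2 -0.  -2.4] w 0.497
[[0.0038, 0.4264, -0.9045], [1.0, -0.0008, 0.0039], [0.0009, -0.9045, -0.4264]]
[ 0.4624097  -0.17290989  0.11606512]
[ 0.46149671 -0.17192839  0.16106512] [ 0.46123133 -0.17445559  0.13106512] [-1.15176885e-05 -2.99997662e-03 -2.76007297e-06]
```

Request:
jog_arm(
  dp=[
    [-0.05,-0.1,0.11],
    [0.15,-0.1,0.2],
    [0.35,-0.1,0.3],
    [0.55,-0.1,0.4],
    [0.7,-0.1,0.46],
  ],
  angular=[
    [0,0,0],
    [0,0,0],
    [0,0,0],
    [0,0,0],
    [0,0,0],
  ],
  claw=[35,35,35,35,35],
)

```text
t: 13.05
eef_pos: [0.459, -0.1955, 0.0905]
tool_rot: [0.38, 0.6, 0.594, -0.378]
contact_force: [0.2, -0.4, -1.5]
gripper_width: 0.497
```

Request:
jog_arm(
  dp=[
    [0,0,0],
    [0,0,0],
    [0,0,0],
    [0,0,0],
    [0,0,0],
  ],
  angular=[
    [0,0,0],
    [0,0,0],
    [0,0,0],
    [0,0,0],
    [0,0,0],
  ],
  claw=[35,35,35,35,35],
)

```text
t: 13.55
eef_pos: [0.4589, -0.1957, 0.0909]
tool_rot: [0.38, 0.6, 0.594, -0.378]
contact_force: [0.1, -0.3, -0.2]
gripper_width: 0.497
```

```bash
python3 - <<'E'
from h import *
M=T(-90,65)
o,M=log();g=o['eef_pos']-M@[0,0,.019];print(g)
t=snap('top','t6.png')
cv2.imwrite('pics/c7.png',cv2.resize(cv2.imread('pics/t6.png')[270:330,370:430],None,fx=10,fy=10,interpolation=cv2.INTER_CUBIC))
E
```

```text
t 13.55 q [-0.559  0.759  0.259  2.203  1.05   1.057 -1.293] p [ 0.4589 -0.1957  0.0909] F [ 0.1 -0.3 -0.2] w 0.497
[[0.0088, 0.4248, -0.9053], [1.0, -0.0054, 0.0072], [-0.0018, -0.9053, -0.4248]]
[ 0.4589085  -0.17849925  0.0989629 ]
```

View pics/c7.png

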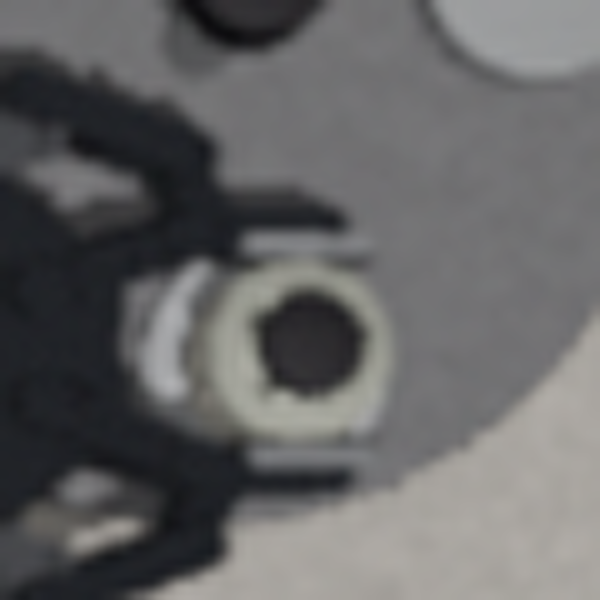

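Request:
jog_arm(
  dp=[
    [0.05,0,0],
    [0.1,0,0],
    [0.14,0,0],
    [0.18,0,0],
    [0.18,0,0],
  ],
  angular=[
    [0,0,0],
    [0,0,0],
    [0,0,0],
    [0,0,0],
    [0,0,0],
  ],
  claw=[35,35,35,35,35],
)

```text
t: 14.1
eef_pos: [0.4589, -0.1938, 0.0867]
tool_rot: [0.38, 0.6, 0.594, -0.378]
contact_force: [-0.0, -0.7, -0.8]
gripper_width: 0.493
```

```bash
python3 - <<'E'
from h import *
o,M=log();g=o['eef_pos']-M@[0,0,.019];print(g)
t=load('t6.png');print(at(t,400.6,303.6,.144))
E
```

```text
t 14.1 q [-0.561  0.768  0.256  2.2    1.048  1.055 -1.3  ] p [ 0.4589 -0.1938  0.0867] F [-0.  -0.7 -0.8] w 0.493
[[0.0084, 0.4244, -0.9054], [1.0, -0.0052, 0.0069], [-0.0018, -0.9055, -0.4244]]
[ 0.45893506 -0.17656711  0.09476857]
[ 0.45823602 -0.17721475  0.144     ]
```

Request:
jog_arm(
  dp=[
    [0.03,0,0.01],
    [0.05,0,0.02],
    [0.07,0,0.03],
    [0.07,0,0.03],
    [0.07,0,0.03],
  ],
  angular=[
    [0,0,0],
    [0,0,0],
    [0,0,0],
    [0,0,0],
    [0,0,0],
  ],
  claw=[35,35,35,35,35],
)

```text
t: 14.6
eef_pos: [0.459, -0.1947, 0.0867]
tool_rot: [0.382, 0.599, 0.593, -0.379]
contact_force: [0.7, 1.5, 9.7]
gripper_width: 0.499
```

```bash
python3 - <<'E'
from h import *
o,M=log();g=o['eef_pos']-M@[0,0,.019];print(g)
E
```

```text
t 14.6 q [-0.561  0.771  0.257  2.2    1.05   1.057 -1.303] p [ 0.459  -0.1947  0.0867] F [0.7 1.5 9.7] w 0.499
[[0.0095, 0.4207, -0.9071], [1.0, -0.006, 0.0077], [-0.0022, -0.9072, -0.4207]]
[ 0.45903828 -0.177503    0.09465243]
```

Request:
jog_arm(
  dp=[
    [-0.03,0,-0.01],
    [-0.03,0,-0.01],
    [-0.03,0,-0.01],
    [-0.03,0,-0.01],
    [-0.03,0,-0.01],
  ],
  angular=[
    [0,0,0],
    [0,0,0],
    [0,0,0],
    [0,0,0],
    [0,0,0],
  ],
  claw=[42,47,55,62,62],
)

```text
t: 15.1
eef_pos: [0.4588, -0.1937, 0.0854]
tool_rot: [0.38, 0.6, 0.594, -0.378]
contact_force: [-0.1, 0.6, -0.8]
gripper_width: 0.73
```

```bash
python3 - <<'E'
from h import *
o,M=log();g=o['eef_pos']-M@[0,0,.019];print(g)
t=snap('top','t7.png')
cv2.imwrite('pics/c8.png',cv2.resize(cv2.imread('pics/t7.png')[260:330,360:430],None,fx=8,fy=8,interpolation=cv2.INTER_CUBIC))
E
```

```text
t 15.1 q [-0.561  0.771  0.256  2.2    1.049  1.053 -1.302] p [ 0.4588 -0.1937  0.0854] F [-0.1  0.6 -0.8] w 0.73
[[0.0083, 0.4248, -0.9052], [1.0, -0.0052, 0.0067], [-0.0019, -0.9053, -0.4249]]
[ 0.45885784 -0.17654022  0.09350332]
```

View pics/c8.png

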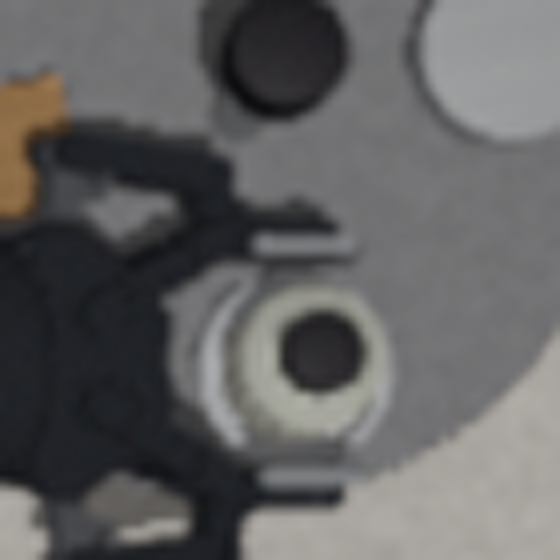

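Request:
jog_arm(
  dp=[
    [0,0,-0.8],
    [0,0,-1.8],
    [0,0,-3],
    [0,0,-4.2],
    [0,0,-5.2],
  ],
  angular=[
    [0,0,0],
    [0,0,0],
    [0,0,0],
    [0,0,0],
    [0,0,0],
  ],
  claw=[64,64,64,64,64],
)

```text
t: 15.65
eef_pos: [0.4592, -0.0746, 0.1412]
tool_rot: [0.38, 0.6, 0.594, -0.378]
contact_force: [-0.1, -0.1, 0.5]
gripper_width: 0.75
```

```bash
python3 - <<'E'
from h import *
o,M=log();snap('top','t8.png');snap('side','s8.png')
t=cv2.imread('pics/t8.png')[200:350,290:440];s=cv2.imread('pics/s8.png')[170:320,290:440]
cv2.imwrite('pics/m8.png',np.hstack([cv2.resize(i,(400,400),interpolation=cv2.INTER_CUBIC) for i in(t,s)]))
E
cat > pl4.py <<'E'
from ik import *
q=np.array(D[-1]['q'])
for yaw in range(-180,181,30):
    a=np.radians(yaw); r=tool([0,0,-1],[np.cos(a),np.sin(a),0])
    out=[]
    for z in (.27,.160):
        e,x=ik(np.array([.5418,-.1635,z]),r,q);out.append((e.round(3),x.round(2)))
    print(yaw,out)
E
python3 pl4.py
```

```text
t 15.65 q [-0.71   0.662  0.174  2.115  0.837  1.276 -1.193] p [ 0.4592 -0.0746  0.1412] F [-0.1 -0.1  0.5] w 0.75
[[0.0083, 0.4254, -0.905], [1.0, -0.0046, 0.007], [-0.0012, -0.905, -0.4254]]
-180 [(np.float64(0.0), array([-0.38,  0.31,  0.71,  1.81, -0.22,  1.1 , -2.74])), (np.float64(0.0), array([-0.33,  0.45,  0.67,  1.92, -0.35,  0.89, -2.63]))]
-150 [(np.float64(0.0), array([-0.29,  0.29,  0.59,  1.81, -0.18,  1.1 , -2.26])), (np.float64(0.0), array([-0.23,  0.42,  0.53,  1.92, -0.27,  0.88, -2.18]))]
-120 [(np.float64(0.0), array([-0.21,  0.28,  0.49,  1.8 , -0.15,  1.1 , -1.77])), (np.float64(0.0), array([-0.13,  0.4 ,  0.4 ,  1.91, -0.2 ,  0.87, -1.73]))]
-90 [(np.float64(0.0), array([-0.14,  0.27,  0.4 ,  1.8 , -0.12,  1.1 , -1.27])), (np.float64(0.0), array([-0.04,  0.39,  0.28,  1.9 , -0.14,  0.87, -1.26]))]
-60 [(np.float64(0.0), array([-0.08,  0.27,  0.32,  1.79, -0.09,  1.1 , -0.77])), (np.float64(0.0), array([ 0.05,  0.38,  0.16,  1.9 , -0.08,  0.87, -0.79]))]
-30 [(np.float64(0.0), array([-0.01,  0.26,  0.24,  1.79, -0.07,  1.1 , -0.27])), (np.float64(0.0), array([ 0
[... 457 characters left out ...]
(0.0), array([ 0.45,  0.4 , -0.33,  1.87,  0.16,  0.9 ,  1.08]))]
90 [(np.float64(0.0), array([ 0.25,  0.27, -0.09,  1.77,  0.03,  1.11,  1.73])), (np.float64(0.0), array([ 0.58,  0.43, -0.51,  1.86,  0.26,  0.92,  1.53]))]
120 [(np.float64(0.0), array([ 0.33,  0.27, -0.18,  1.77,  0.05,  1.11,  2.23])), (np.float64(0.0), array([ 0.79,  0.49, -0.79,  1.85,  0.42,  0.97,  1.91]))]
150 [(np.float64(0.0), array([ 0.43,  0.28, -0.3 ,  1.76,  0.09,  1.11,  2.72])), (np.float64(0.0), array([ 0.89,  0.55, -0.93,  1.84,  0.52,  1.01,  2.36]))]
180 [(np.float64(0.0), array([-0.38,  0.31,  0.71,  1.81, -0.22,  1.1 , -2.74])), (np.float64(0.0), array([-0.33,  0.45,  0.67,  1.92, -0.35,  0.89, -2.63]))]
```

View pics/m8.png

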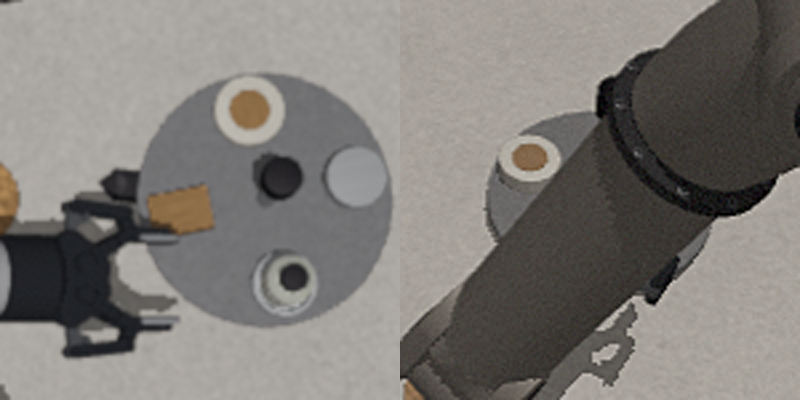

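```bash
python3 - <<'E'
from h import *
M=tool([0,0,-1],[1,0,0])
go([.50,-.09,.31],M,True)
E
```

```text
t 15.75 q [-0.711  0.661  0.172  2.113  0.838  1.275 -1.194] p [ 0.4607 -0.0724  0.1409] F [-0.6 -1.  -0.2] w 0.749
[[0.0085, 0.4281, -0.9037], [1.0, -0.0006, 0.0091], [0.0033, -0.9037, -0.4281]]
dp [-6.4   1.63 -2.25] len mm 174.5019227812328 ang [ 0.09 12.93 -0.06] deg 64.6556439783366
```

Request:
jog_arm(
  dp=[
    [-1,0.2,-0.3],
    [-2.4,0.6,-0.8],
    [-4,1,-1.4],
    [-5.2,1.3,-1.8],
    [-6.4,1.6,-2.2],
  ],
  angular=[
    [0,1,0],
    [0,2.4,0],
    [0,3.8,0],
    [0,5.2,0],
    [0,6.6,0],
  ],
  claw=[75,75,75,75,75],
)

```text
t: 16.25
eef_pos: [0.4977, -0.0954, 0.3111]
tool_rot: [0.195, 0.683, 0.678, -0.19]
contact_force: [0.9, 0.9, -0.3]
gripper_width: 0.88
```

```bash
python3 - <<'E'
from h import *
M=tool([0,0,-1],[1,0,0])
go([.5415,-.1635,.27],M,True)
E
```

```text
t 16.25 q [-0.441  0.156  0.185  1.935  0.534  1.249 -0.486] p [ 0.4977 -0.0954  0.3111] F [ 0.9  0.9 -0.3] w 0.88
[[0.0091, 0.8519, -0.5236], [0.9999, -0.0052, 0.0089], [0.0049, -0.5236, -0.8519]]
dp [-1.44  1.75  2.84] len mm 90.79595677196559 ang [ 0.08  6.32 -0.09] deg 31.58165990752392
```

Request:
jog_arm(
  dp=[
    [-0.3,0.4,0.5],
    [-0.6,0.8,1.1],
    [-0.9,1.2,1.7],
    [-1.2,1.5,2.3],
    [-1.44,1.75,2.84],
  ],
  angular=[
    [0,1.4,0],
    [0,2.8,0],
    [0,4.2,0],
    [0,5.5,-0.1],
    [0.08,6.32,-0.09],
  ],
  claw=[80,80,80,80,80],
)

```text
t: 16.75
eef_pos: [0.5408, -0.1664, 0.2681]
tool_rot: [0.0, 0.709, 0.706, -0.001]
contact_force: [0.6, -0.4, 0.3]
gripper_width: 0.938
```

```bash
python3 - <<'E'
from h import *
M=tool([0,0,-1],[1,0,0])
go([.5415,-.1635,.160],M,True)
snap('top','t9.png');snap('side','s9.png')
t=cv2.imread('pics/t9.png')[200:350,310:460];s=cv2.imread('pics/s9.png')[150:300,290:440]
cv2.imwrite('pics/m9.png',np.hstack([cv2.resize(i,(400,400),interpolation=cv2.INTER_CUBIC) for i in(t,s)]))
E
```

```text
t 16.75 q [-0.039  0.265  0.276  1.794 -0.078  1.094  0.259] p [ 0.5408 -0.1664  0.2681] F [ 0.6 -0.4  0.3] w 0.938
[[0.0044, 1.0, -0.002], [1.0, -0.0044, -0.0009], [-0.001, -0.002, -1.0]]
dp [0.12 0.03 4.32] len mm 108.11471104480657 ang [-0.01  0.02 -0.05] deg 0.2847498624304939
```

View pics/m9.png

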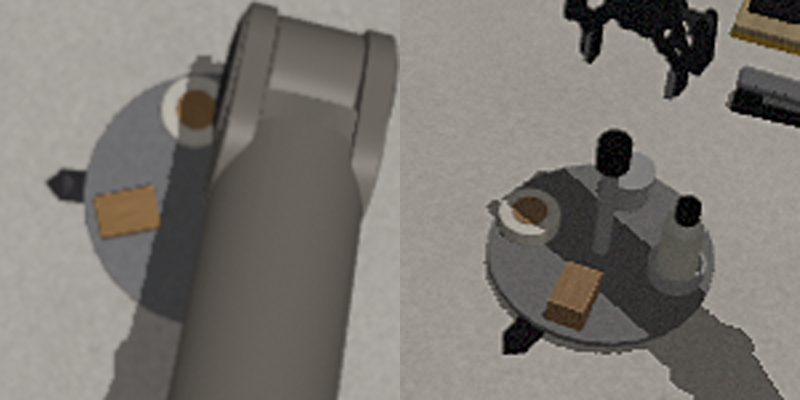

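Request:
jog_arm(
  dp=[
    [0.12,0.03,0.8],
    [0.12,0.03,1.8],
    [0.12,0.03,2.9],
    [0.12,0.03,3.8],
    [0.12,0.03,4.3],
  ],
  angular=[
    [0,0,0],
    [0,0,0],
    [0,0,0],
    [0,0,0],
    [0,0,0],
  ],
  claw=[80,80,80,80,80],
)

```text
t: 17.35
eef_pos: [0.5403, -0.1594, 0.1585]
tool_rot: [-0.0, 0.707, 0.707, -0.004]
contact_force: [-0.4, 0.0, 0.9]
gripper_width: 0.94
```

Request:
jog_arm(
  dp=[
    [0,0,0],
    [0,0,0],
    [0,0,0],
    [0,0,0],
    [0,0,0],
  ],
  angular=[
    [0,0,0],
    [0,0,0],
    [0,0,0],
    [0,0,0],
    [0,0,0],
  ],
  claw=[45,38,28,28,28],
  grip_force=40,
)

```text
t: 17.85
eef_pos: [0.5436, -0.1605, 0.1623]
tool_rot: [0.002, 0.707, 0.707, -0.001]
contact_force: [2.0, 0.0, 5.9]
gripper_width: 0.409
```

```bash
python3 - <<'E'
from h import *
log()
snap('side','s10.png')
s=cv2.imread('pics/s10.png')[150:300,290:440]
cv2.imwrite('pics/m10.png',cv2.resize(s,(600,600),interpolation=cv2.INTER_CUBIC))
E
```

```text
t 17.85 q [-0.024  0.381  0.25   1.902 -0.114  0.87   0.283] p [ 0.5436 -0.1605  0.1623] F [2.  0.  5.9] w 0.409
[[-0.0004, 1.0, -0.0051], [1.0, 0.0004, 0.0019], [0.0019, -0.0051, -1.0]]
```

View pics/m10.png

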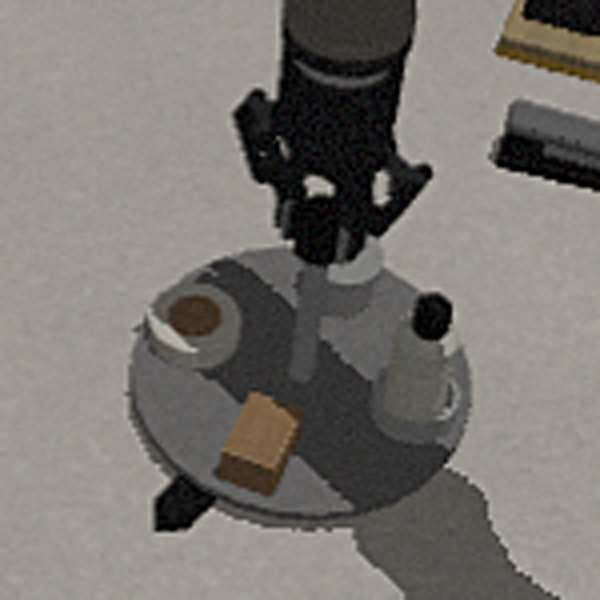

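Request:
jog_arm(
  dp=[
    [-0.05,0,0],
    [-0.05,0,0],
    [-0.05,0,0],
    [-0.05,0,0],
    [-0.05,0,0],
  ],
  angular=[
    [0,0,0.5],
    [0,0,1.2],
    [0,0,2],
    [0,0,2.8],
    [0,0,3.6],
  ],
  claw=[28,28,28,28,28],
  grip_force=60,
)

```text
t: 18.4
eef_pos: [0.5443, -0.1606, 0.1624]
tool_rot: [0.002, 0.809, 0.587, -0.0]
contact_force: [4.6, 3.0, 6.3]
gripper_width: 0.405
```

```bash
python3 - <<'E'
from h import *
log()
snap('side','s11.png')
s=cv2.imread('pics/s11.png')[150:300,290:440]
cv2.imwrite('pics/m11.png',cv2.resize(s,(600,600),interpolation=cv2.INTER_CUBIC))
E
```

```text
t 18.4 q [-0.078  0.387  0.32   1.904 -0.152  0.871  0.002] p [ 0.5443 -0.1606  0.1624] F [4.6 3.  6.3] w 0.405
[[0.31, 0.9507, -0.003], [0.9507, -0.31, 0.0037], [0.0026, -0.004, -1.0]]
```

View pics/m11.png

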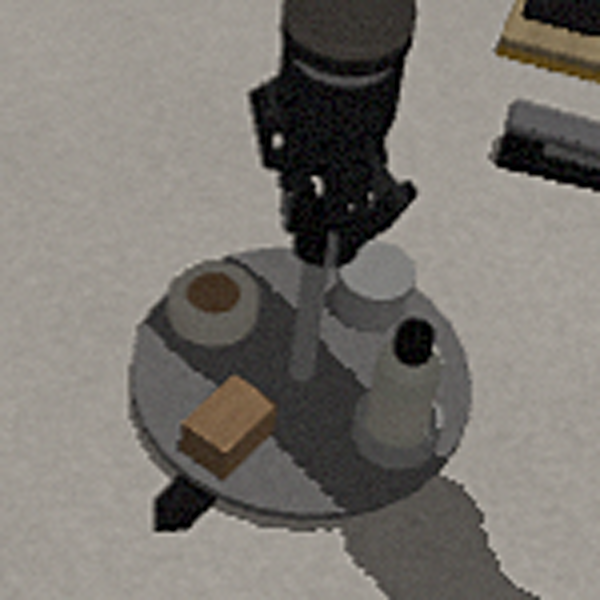

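Request:
jog_arm(
  dp=[
    [0.05,0.05,-0.04],
    [0.05,0.05,-0.04],
    [0.05,0.05,-0.04],
    [0.05,0.05,-0.04],
    [0.05,0.05,-0.04],
  ],
  angular=[
    [0,0,1],
    [0,0,2.2],
    [0,0,3.4],
    [0,0,4.6],
    [0,0,5.8],
  ],
  claw=[28,28,28,28,28],
)

```text
t: 18.95
eef_pos: [0.5451, -0.1611, 0.1625]
tool_rot: [0.003, 0.931, 0.365, -0.0]
contact_force: [5.8, -2.3, -1.9]
gripper_width: 0.407
```

Request:
jog_arm(
  dp=[
    [0,0,0],
    [0,0,0],
    [0,0,0],
    [0,0,0],
    [0,0,0],
  ],
  angular=[
    [0,0,1.2],
    [0,0,2.4],
    [0,0,3.6],
    [0,0,4.8],
    [0,0,5.8],
  ],
  claw=[28,28,28,28,28],
)

```text
t: 19.45
eef_pos: [0.5457, -0.1621, 0.1625]
tool_rot: [0.004, 0.993, 0.12, 0.001]
contact_force: [8.7, -6.1, -4.9]
gripper_width: 0.405
```

```bash
python3 - <<'E'
from h import *
log()
snap('side','s12.png');snap('top','t12.png')
s=cv2.imread('pics/s12.png')[150:300,290:440];t=cv2.imread('pics/t12.png')[200:350,310:460]
cv2.imwrite('pics/m12.png',np.hstack([cv2.resize(i,(400,400),interpolation=cv2.INTER_CUBIC) for i in(t,s)]))
E
```

```text
t 19.45 q [-0.261  0.422  0.563  1.912 -0.279  0.881 -0.89 ] p [ 0.5457 -0.1621  0.1625] F [ 8.7 -6.1 -4.9] w 0.405
[[0.9713, 0.2378, 0.001], [0.2378, -0.9713, 0.0075], [0.0027, -0.007, -1.0]]
```

View pics/m12.png

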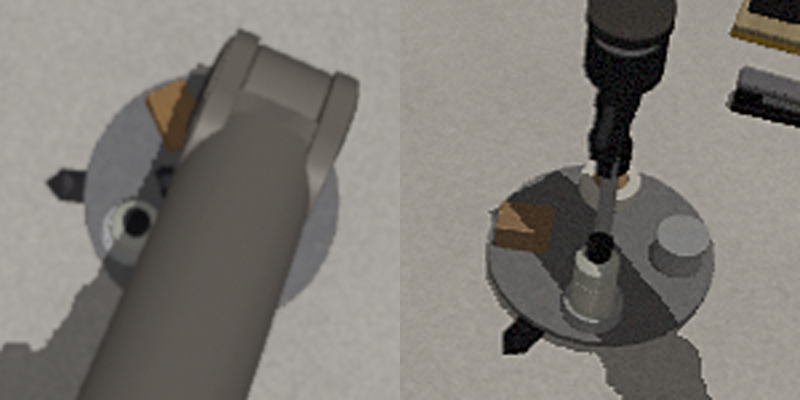

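Request:
jog_arm(
  dp=[
    [0.06,0.08,0.03],
    [0.06,0.08,0.03],
    [0.06,0.08,0.03],
    [0.06,0.08,0.03],
    [0.06,0.08,0.03],
  ],
  angular=[
    [0,0,1.2],
    [0,0,2.4],
    [0,0,3.6],
    [0,0,4.8],
    [0,0,6],
  ],
  claw=[28,28,28,28,28],
)

```text
t: 20.05
eef_pos: [0.5457, -0.1631, 0.1624]
tool_rot: [0.002, 0.99, -0.141, -0.0]
contact_force: [-3.0, -2.1, 9.1]
gripper_width: 0.403
```

```bash
python3 - <<'E'
from h import *
log()
snap('side','s13.png');snap('top','t13.png')
s=cv2.imread('pics/s13.png')[210:290,300:380];t=cv2.imread('pics/t13.png')[230:310,320:400]
cv2.imwrite('pics/m13.png',np.hstack([cv2.resize(i,(400,400),interpolation=cv2.INTER_CUBIC) for i in(t,s)]))
E
```

```text
t 20.05 q [-0.352  0.455  0.695  1.914 -0.361  0.9   -1.333] p [ 0.5457 -0.1631  0.1624] F [-3.  -2.1  9.1] w 0.403
[[0.96, -0.2802, 0.0005], [-0.2802, -0.9599, 0.0046], [-0.0008, -0.0046, -1.0]]
```

View pics/m13.png

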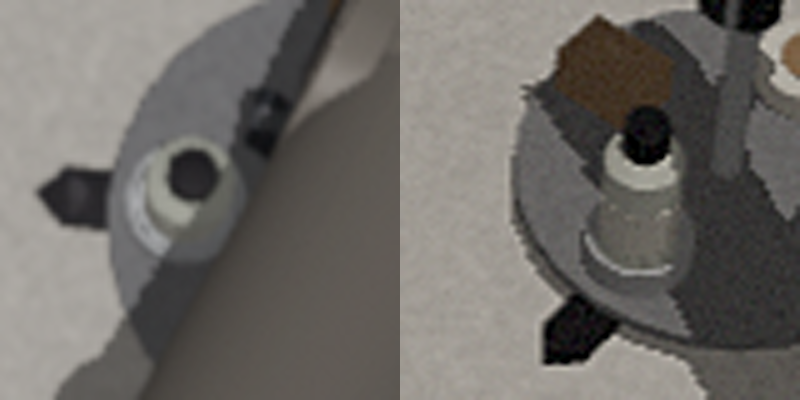

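```bash
python3 - <<'E'
from h import *
t=load('t13.png');s=load('s13.png');ax=np.array([.5425,-.1630])
def rep(n,p):
    d=p[:2]-ax;print(n,p.round(4),'r',np.hypot(*d).round(4),'ang',np.degrees(np.arctan2(d[1],d[0])).round(1))
rep('cap top',at(t,358.2,264.4,.14));rep('cap side',at(s,349.6,233.2,.14))
rep('tip',at(t,327,268,.01));rep('tip top face',at(t,320+37/5-.4,230+192/5-.4,.005))
# tongue base mid near disc: edges (108,170) and (105,225) on top view
rep('tongue base',at(t,320+106/5-.4,230+198/5-.4,.01))
rep('tip side',at(s,300+145/5-.4,210+345/5-.4,.005))
t0=load('top0.png');rep('tip0',at(t0,240+333/3.8-.4,210+223/3.8-.4,.01))
E
python3 - <<'E'
import cv2,numpy as np
t=cv2.imread('pics/t13.png')[250:285,320:355];s=cv2.imread('pics/s13.png')[260:290,320:350]
cv2.imwrite('pics/m14.png',np.hstack([cv2.resize(i,(400,400),interpolation=cv2.INTER_CUBIC) for i in(t,s)]))
E
```

```text
cap top [ 0.554  -0.0797  0.14  ] r 0.0841 ang 82.2
cap side [ 0.554 -0.083  0.14 ] r 0.0809 ang 81.8
tip [ 0.5631 -0.0029  0.01  ] r 0.1614 ang 82.7
tip top face [ 0.5637 -0.0029  0.005 ] r 0.1615 ang 82.5
tongue base [ 0.5592 -0.039   0.01  ] r 0.1251 ang 82.3
tip side [ 0.5685 -0.0095  0.005 ] r 0.1557 ang 80.4
tip0 [ 0.5623 -0.0035  0.01  ] r 0.1607 ang 82.9
```

View pics/m14.png

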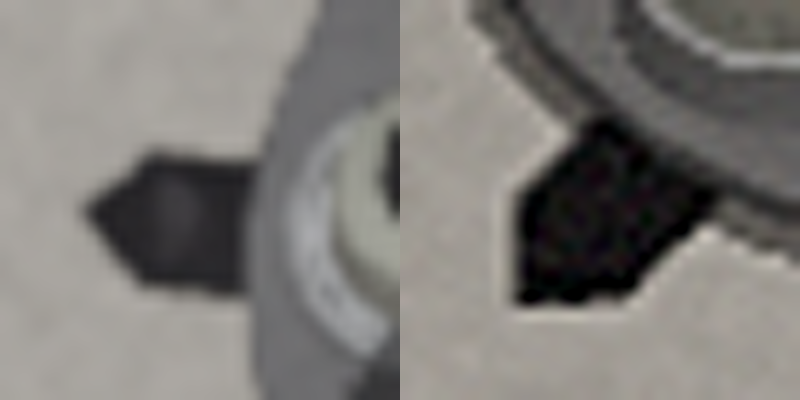

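Request:
jog_arm(
  dp=[
    [0,0,-0.03],
    [0,0,-0.03],
    [0,0,-0.03],
    [0,0,-0.03],
    [0,0,-0.03],
  ],
  angular=[
    [0,0,0],
    [0,0,0],
    [0,0,0],
    [0,0,0],
    [0,0,0],
  ],
  claw=[28,28,28,28,28],
)

```text
t: 20.65
eef_pos: [0.5456, -0.1631, 0.1624]
tool_rot: [0.003, 0.99, -0.139, -0.0]
contact_force: [-0.1, -2.0, 6.2]
gripper_width: 0.404
```

Request:
jog_arm(
  dp=[
    [0,0,0],
    [0,0,0],
    [0,0,0],
    [0,0,0],
    [0,0,0],
  ],
  angular=[
    [0,0,0],
    [0,0,0],
    [0,0,0],
    [0,0,0],
    [0,0,0],
  ],
  claw=[28,28,28,28,28],
)

```text
t: 21.15
eef_pos: [0.5457, -0.1631, 0.1624]
tool_rot: [0.003, 0.99, -0.14, -0.0]
contact_force: [-0.8, -3.0, 5.8]
gripper_width: 0.407
```

```bash
python3 - <<'E'
from h import *
o,M=log();print(o['torque'],np.abs(o['joint_vel']).max())
snap('side','s15.png');snap('top','t15.png')
s=cv2.imread('pics/s15.png');t=cv2.imread('pics/t15.png')
c=[t[230:310,320:400],s[210:290,300:380]]
cv2.imwrite('pics/m15.png',np.hstack([cv2.resize(i,(400,400),interpolation=cv2.INTER_CUBIC) for i in c]))
cv2.imwrite('pics/m16.png',np.hstack([cv2.resize(t,(400,300)),cv2.resize(s,(400,300))]))
E
```

```text
t 21.15 q [-0.351  0.455  0.694  1.914 -0.36   0.9   -1.33 ] p [ 0.5457 -0.1631  0.1624] F [-0.8 -3.   5.8] w 0.407
[[0.9611, -0.2763, 0.0003], [-0.2763, -0.9611, 0.0051], [-0.0012, -0.005, -1.0]]
[-0.04381365  0.19265721 -0.10637827] 0.0018035529591469157
```

View pics/m15.png

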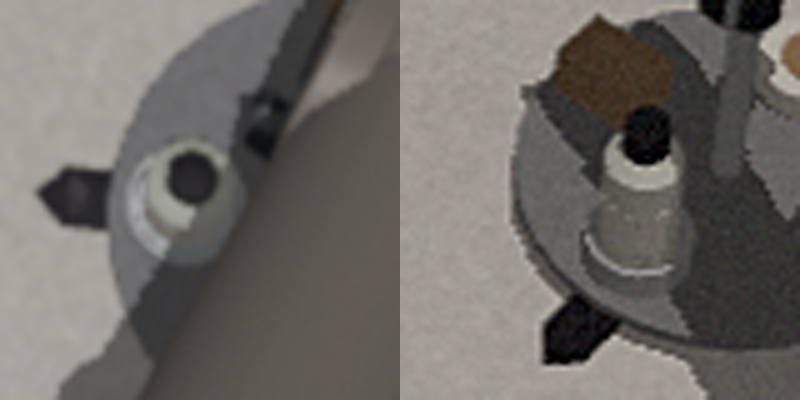

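View pics/m16.png

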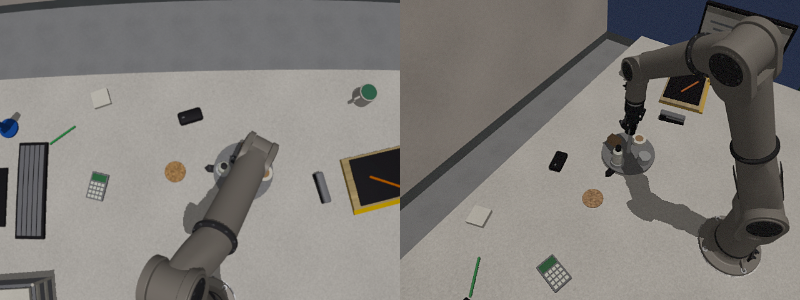

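The bottle stands upright in the cup over the tongue. The knob is held, nothing is moving, and the bystanders have not moved. I am handing in.

```bash
python3 - <<'E'
from h import *
print(hand_in()); print(get_obs()['t'])
E
```

```text
the job is handed in; nothing more can be done
None
the job is handed in; nothing more can be done
```

The job is handed in at about 21 s of the 67 s allowed. I gripped the bottle from the side and tipped it about 130° in the air, then righted it and set it down in the empty cup. I stopped at about 10 N of floor contact and let go. Then I gripped the knob from above and turned the table about 106° clockwise. I handed in with the knob still gripped at the 60 N grip setting.

**Last checks:**
- **Bottle:** it stands upright in the cup, clear of the gripper.
- **Cup at the front:** the bottle's cap lies at about 82.0° from the axis and the tongue at about 82.6°. That difference is about 1 mm at the cup, against the 15 mm allowed.
- **Turntable:** it was not moving. The fingers were closed to 35 mm on the 36 mm knob.
- **Bystanders:** the mouse, calculator and stapler look unmoved in both cameras. I checked this by eye and did not measure it again.

**Disagreements:**
- My side-camera reading of the tongue tip was about 2° off the top camera's, and its radius came out short, so I relied on the top camera there.
- The tool centre settled about 3 mm in x from where I first measured the knob. The side forces stayed below about 11 N while turning and ended at about 3 N.

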